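# Level the inspection stage and load the wound coils

### The job

First level the inspection stage: turn the two black foot-screw knobs on its plate until the bubble of each of its two spirit vials sits between the two black lines. Then, with the stage level, lift every wound coil up off its post on the blue rack and set it down flat on the stage plate, each coil on a round dark mark of its own and roughly centred on it. The stage must still be level at the end.

Things in the scene. Friction and masses are not known exactly. Their poses are not given: they have to be found in the camera images.
- bubble_a_mid (a point): middle of the pale bubble (18 mm long) in vial A. It always floats to the high side of the plate.
- vial_a (a point): middle of spirit vial A (black housing 94 x 26 mm, 9 mm high, yellow-green window) on the plate's near edge, lying along y of plate_centre. Two black lines 26 mm apart (inside) mark its middle. That way is level when the bubble lies between the lines: less than 4 mm off this point along the vial.
- knob_a (a point): mid-height, on the axis, of foot screw A's round black knurled knob (38 mm across, 24 mm high) at the plate's near right corner. This point is 18 mm above the plate, at any turn. Turned clockwise from above, it sends bubble A to the right (-y of plate_centre); anticlockwise, to the left: 3 mm per radian. Turns stiffly (0.08 N m), stays where left; level lies well between its stops.
- bubble_b_mid (a point): middle of the pale bubble (18 mm long) in vial B.
- vial_b (a point): middle of spirit vial B, like vial A, by the plate's left edge, lying along x of plate_centre. Level that way when bubble B is less than 4 mm off this point.
- knob_b (a point): the same of foot screw B, an equal knob at the plate's far left corner. Turned clockwise from above, it sends bubble B to the far side (+x of plate_centre); anticlockwise, to the near side: 3 mm per radian. Screw A moves only bubble A, screw B only bubble B.
- plate_centre (a point): centre of the top face of the aluminium stage plate (260 mm in x by 310 mm in y, top about 45 mm above the bench, at most 2 degrees out of level), which stands on a grey base fixed to the bench. x points to the far edge, y to the left edge. Pivot at the near left corner, screw A near right, screw B far left.
- mark_1 (a point): centre, on the plate's surface, of the near right one of four flat round dark marks (60 mm across, no step) on the stage plate; marks are 100 mm apart in x and 105 mm in y.
- mark_2 (a point): centre, on the plate's surface, of the near middle one of four flat round dark marks (60 mm across, no step) on the stage plate; marks are 100 mm apart in x and 105 mm in y.
- mark_3 (a point): centre, on the plate's surface, of the far right one of four flat round dark marks (60 mm across, no step) on the stage plate; marks are 100 mm apart in x and 105 mm in y.
- mark_4 (a point): centre, on the plate's surface, of the far middle one of four flat round dark marks (60 mm across, no step) on the stage plate; marks are 100 mm apart in x and 105 mm in y.
- post_rack: blue rack plate 180 x 180 x 12 mm fixed to the bench to the right of the stage, with four upright steel posts of 14 mm diameter at (+-48, +-48) mm from its centre; their tips stand 65 mm above the bench. Origin at the centre of its underside.
- coil_1: wound coil: ring of copper wire on a black flanged bobbin, 54 mm outside diameter, 26 mm bore, 28 mm high, 105 to 210 g. Origin at the centre of its underside, z up its bore axis. At the start each coil present sits down on one post of the rack. May be absent (None).
- coil_2: wound coil: ring of copper wire on a black flanged bobbin, 54 mm outside diameter, 26 mm bore, 28 mm high, 105 to 210 g. Origin at the centre of its underside, z up its bore axis. At the start each coil present sits down on one post of the rack. May be absent (None).
- coil_3: wound coil: ring of copper wire on a black flanged bobbin, 54 mm outside diameter, 26 mm bore, 28 mm high, 105 to 210 g. Origin at the centre of its underside, z up its bore axis. At the start each coil present sits down on one post of the rack. May be absent (None).
- coil_4: wound coil: ring of copper wire on a black flanged bobbin, 54 mm outside diameter, 26 mm bore, 28 mm high, 105 to 210 g. Origin at the centre of its underside, z up its bore axis. At the start each coil present sits down on one post of the rack. May be absent (None).
Not all that is in view belongs to the job. Leave any red or turquoise look-alike of the coil_4 alone.

How it is judged (in metres and radians):
On the way:
1. both bubbles lie between their lines (within 4 mm of the vial's middle) while no coil is on the stage plate yet (horizontal distance between bubble_a_mid and vial_a below 0.004 m and horizontal distance between bubble_b_mid and vial_b below 0.004 m and (horizontal distance between coil_1 and plate_centre above 0.17 m or z of coil_1 in the frame of plate_centre below -0.015 m) and (horizontal distance between coil_2 and plate_centre above 0.17 m or z of coil_2 in the frame of plate_centre below -0.015 m) and (horizontal distance between coil_3 and plate_centre above 0.17 m or z of coil_3 in the frame of plate_centre below -0.015 m) and (horizontal distance between coil_4 and plate_centre above 0.17 m or z of coil_4 in the frame of plate_centre below -0.015 m)), for 0.5 s.
At the end, for the whole second after the job is handed in: Each bubble's middle is within 4 mm of its vial's middle; every coil present lies flat on the plate (underside within 4 mm of it, tilt under 0.12 rad), its centre within 15 mm of the centre of a mark, at rest and released (horizontal distance between bubble_a_mid and vial_a below 0.004 m and horizontal distance between bubble_b_mid and vial_b below 0.004 m and ((horizontal distance between coil_1 and mark_1 below 0.015 m and z of coil_1 in the frame of mark_1 below 0.004 m) or (horizontal distance between coil_1 and mark_2 below 0.015 m and z of coil_1 in the frame of mark_2 below 0.004 m) or (horizontal distance between coil_1 and mark_3 below 0.015 m and z of coil_1 in the frame of mark_3 below 0.004 m) or (horizontal distance between coil_1 and mark_4 below 0.015 m and z of coil_1 in the frame of mark_4 below 0.004 m)) and angle between each of coil_1, coil_2, coil_3, coil_4's own z axis and vertical below 0.12 rad and z of each of coil_1, coil_2, coil_3, coil_4 in the frame of plate_centre above -0.004 m and linear speed of each of coil_1, coil_2, coil_3, coil_4 below 0.02 m/s and ((horizontal distance between coil_2 and mark_1 below 0.015 m and z of coil_2 in the frame of mark_1 below 0.004 m) or (horizontal distance between coil_2 and mark_2 below 0.015 m and z of coil_2 in the frame of mark_2 below 0.004 m) or (horizontal distance between coil_2 and mark_3 below 0.015 m and z of coil_2 in the frame of mark_3 below 0.004 m) or (horizontal distance between coil_2 and mark_4 below 0.015 m and z of coil_2 in the frame of mark_4 below 0.004 m)) and ((horizontal distance between coil_3 and mark_1 below 0.015 m and z of coil_3 in the frame of mark_1 below 0.004 m) or (horizontal distance between coil_3 and mark_2 below 0.015 m and z of coil_3 in the frame of mark_2 below 0.004 m) or (horizontal distance between coil_3 and mark_3 below 0.015 m and z of coil_3 in the frame of mark_3 below 0.004 m) or (horizontal distance between coil_3 and mark_4 below 0.015 m and z of coil_3 in the frame of mark_4 below 0.004 m)) and ((horizontal distance between coil_4 and mark_1 below 0.015 m and z of coil_4 in the frame of mark_1 below 0.004 m) or (horizontal distance between coil_4 and mark_2 below 0.015 m and z of coil_4 in the frame of mark_2 below 0.004 m) or (horizontal distance between coil_4 and mark_3 below 0.015 m and z of coil_4 in the frame of mark_3 below 0.004 m) or (horizontal distance between coil_4 and mark_4 below 0.015 m and z of coil_4 in the frame of mark_4 below 0.004 m))); the robot touches nothing.
Of coil_1, coil_2, coil_3, coil_4 only 3 to 4 are there at a start; the rules pass over those that are not, and their reading is None.
At some moment in a run one of coil_1, coil_2, coil_3, coil_4 may be knocked a few centimetres aside while the robot is not near it.
Once in a run the grip may slacken for a moment while it holds something.
It also fails if it takes over 210 s, if anything falls off the work surface, if the arm or the gripper's body presses on something with over 40 N, if the wrist force passes 120 N, or if a joint passes its speed limit or range.

### The arm

A 6-joint arm with a two-finger parallel gripper is mounted at the origin on a cart in front of the work surface, level with it; the furniture and walls round the work are solid. World frame = base frame: x ahead of the robot, y to its left, z up, the work surface at z = 0. Lengths are in m, angles in degrees, forces in N, time in s.
With the tool pointing down it reaches from about 0.35 to 0.875 m from the base axis. Payload 4.2 kg.
Tool frame: the origin (TCP) lies midway between the tips of the shut fingers; the grasp point (between the pads) lies 19 mm behind it; z points along the fingers, y is the line along which they close (so a half turn about z gives the same grasp; the last joint's range is limited). The gripper opens to 87 mm and grips with 3 to 60 N. Pads are 19 mm wide; open, the fingers measure 117 mm over their backs; the gripper's body (75 mm by 190 mm) begins 51 mm behind the grasp point.
Start: joints at [80.478, 22.042, 0.453, 0, -68.411, -14.817], TCP at [0.258, 0.569, 0.19] pointing down, gripper open.
Joint ranges: [-179.83, 179.83], [-69.29, 118.12], [-61.27, 80.66], [-181.25, 117.63], [-171.15, -9.14], [-177.46, 177.46]. Speed limits (degrees/s): [159.86, 159.86, 180, 180, 180, 180].

### API

Orientations are given as a 3x3 rotation matrix whose columns are the frame's x, y, z axes.
In Python, from station import sense, capture, camera_params, finish_job gives the robot as it stands.
- The arm moves only by the tool drive_tool, never from a script. Its argument "rows" is a list of rows, each an object of numbers: "tx", "ty", "tz": the shift along the tool's x, y, z in cm; "ax", "ay", "az": the turn, a rotation vector about the tool's x, y, z in rad; "claw": the finger opening in cm, from 0 to 8.7. In form: [{"tx": .., "ty": .., "tz": .., "ax": .., "ay": .., "az": .., "claw": ..}, ...]. A call has 1 to 10 rows; each row shifts and turns the commanded pose from where the row before left it, along the tool's axes as they then stand; what a row does not reach is not made up. A row lasts 1/12 s, in which the tool goes at most 41.7 mm and 7.16 degrees, less where a joint would pass 70% of its speed; a pose out of reach is approached as far as the arm can. A call with a gripper value outside its range is refused whole. The fingers move at their own pace and stop on an object; the grip force is fixed at half the most. Time passes only in rows, so rows that do not move let the fingers close. It gives the time, the measured TCP pose, the force, the opening and the grip force at its end, in the units of the state.
- sense(): the state, without advancing time (a new reading comes with each control period).
- capture(name): name is "side" or "top" or "wrist"; returns (picture, depth): 480x640x3 uint8, red, green, blue; 480x640 float32, m along the optical axis (not along the pixel's ray), 0 where there is no reading.
- camera_params(name): a dict with "intrinsics" (3x3 intrinsics, pixels), "R" (3x3) and "t" (3): a world point X has camera coordinates R X + t; the wrist camera has in their place "tool_from_camera" (4x4, takes a point from camera to tool coordinates, whose origin is the TCP and whose axes are the flange's). Camera axes: x right, y down, z forward; pixel columns grow to the right and rows downward; lengths in m; the calibration is good to about 2 mm. A picture is of the moment at which its call begins: read the wrist's pose just before it. camera_params takes no time and is no camera call.
- finish_job(): hands the job in; it is judged then, once.
The state is a dict: "time_s": time; "joints": joint angles; "joint_velocities": joint speeds; "effort": joint torques, N m; "tcp_pos": TCP position; "ee_rot": TCP orientation; "wrist_force": force on the tool from outside, world axes, zero at the start; "moment": the same for the moment, N m; "gripper_width": opening from 0.0 (shut) to 1.0 (fully open); "gripper_force": force on a finger pad.
Only numpy, scipy, OpenCV 4.12 (cv2) and the standard library are available. Lean on these libraries where they do the work, as an engineer would, in place of code of your own. Each camera call takes 0.05 s, during which the arm holds its last target. There are 200 camera calls.

## Working session

There is one attempt and no reset: what is moved stays moved. The work goes in short steps, Python scripts to look and compute and a tool call to move; the robot and the scene stay as the last step left them, time stands still between calls to the robot, and variables do not carry over. Pictures are saved under pics/ and viewed, at most 14 in all, crops included, and the job is handed in when it is done.

Besides the shell and the picture viewer there is one more tool, called after "Call:" by a JSON object that holds its "name" and its "arguments". drive_tool: Moves the arm, as the interface text tells. Its arguments: {"type":"object","properties":{"rows":{"type":"array"}},"required":["rows"]}

```bash
mkdir -p pics; cat > h.py <<'E'
import numpy as np, cv2, json
from station import sense, capture, camera_params, finish_job
def shot(n):
    s=sense(); im,d=capture(n); p=camera_params(n); K=np.array(p["intrinsics"])
    if n=="wrist":
        T=np.eye(4);T[:3,:3]=s["ee_rot"];T[:3,3]=s["tcp_pos"];M=T@np.array(p["tool_from_camera"])
    else:
        M=np.eye(4);R=np.array(p["R"]);M[:3,:3]=R.T;M[:3,3]=-R.T@np.array(p["t"])
    return im,d,K,M
def px(u,v,d,K,M,z=None):
    r=M[:3,:3]@np.linalg.inv(K)@[u,v,1]; o=M[:3,3]
    if z is not None: return o+r*(z-o[2])/r[2]
    return o+r*d[int(round(v)),int(round(u))]
def save(n,im): cv2.imwrite("pics/"+n+".png",im[:,:,::-1])
E
python3 - <<'E'
from h import *
s=sense(); print({k:np.round(v,3).tolist() for k,v in s.items()})
for n in("top","side"):
    im,d,K,M=shot(n); save(n+"0",im); print(n,K.round(1).tolist(),M.round(3).tolist()); np.savez(n+"0",im=im,d=d,K=K,M=M)
print(camera_params("wrist"))
E
```

```text
{'time_s': 0.0, 'joints': [80.477, 22.091, 0.381, -0.028, -68.413, -14.817], 'joint_velocities': [-0.067, -0.049, 0.112, -0.067, -0.043, 0.059], 'effort': [-0.0, -39.067, 18.741, 4.22, 0.011, -0.0], 'tcp_pos': [0.257, 0.569, 0.189], 'ee_rot': [[0.911, -0.412, -0.001], [-0.412, -0.911, -0.002], [0.0, 0.002, -1.0]], 'wrist_force': [-0.475, 0.651, -0.211], 'moment': [-0.015, -0.015, 0.011], 'gripper_force': 0.0, 'gripper_width': 0.999}
top [[469.1, 0.0, 313.1], [0.0, 469.1, 237.2], [0.0, 0.0, 1.0]] [[0.017, -0.995, 0.099, 0.398], [-1.0, -0.018, -0.004, -0.279], [0.006, -0.098, -0.995, 1.535], [0.0, 0.0, 0.0, 1.0]]
side [[437.0, 0.0, 316.8], [0.0, 437.0, 241.6], [0.0, 0.0, 1.0]] [[0.998, -0.037, 0.056, 0.461], [-0.067, -0.546, 0.835, -1.19], [-0.0, -0.837, -0.547, 0.635], [0.0, 0.0, 0.0, 1.0]]
{'intrinsics': array([[370.86704528,   0.        , 315.9653211 ],
       [  0.        , 370.86704528, 240.22686214],
       [  0.        ,   0.        ,   1.        ]]), 'tool_from_camera': array([[ 6.35737028e-04, -9.65324229e-01, -2.61053115e-01,
         7.13204239e-02],
       [ 9.99998426e-01,  1.81315539e-04,  1.76480462e-03,
        -4.59918228e-04],
       [-1.65627568e-03, -2.61053826e-01,  9.65322825e-01,
        -1.94871078e-01],
       [ 0.00000000e+00,  0.00000000e+00,  0.00000000e+00,
         1.00000000e+00]])}
```

View pics/top0.png

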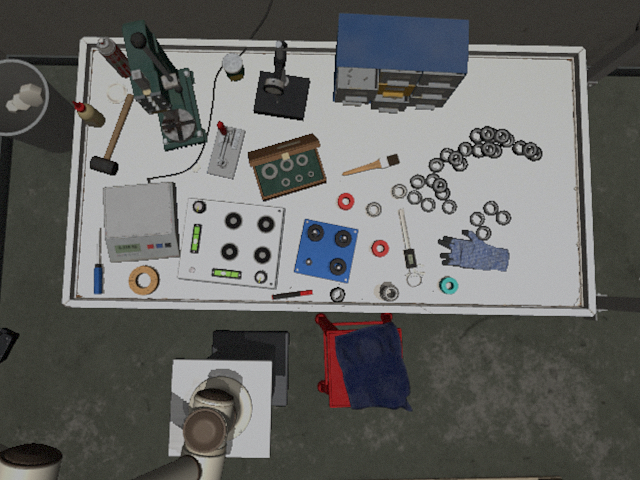

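View pics/side0.png

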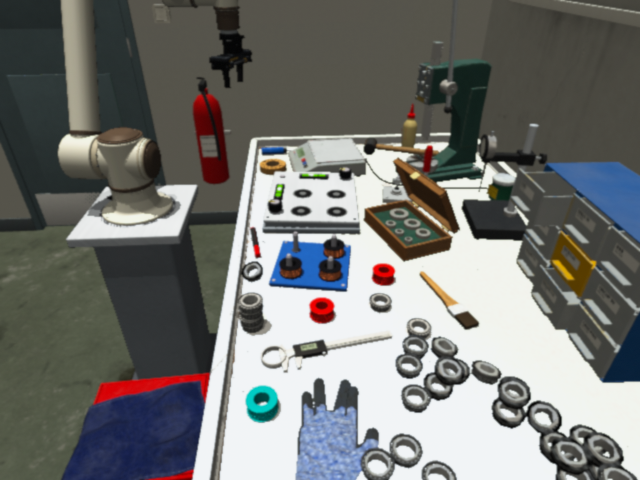

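The top picture shows the stage: knob A at (261,277), knob B at (199,207), vial A (226,273), vial B (196,238), and marks at (234,220), (266,226), (229,251) and (263,254). The rack holds three coils at (316,231), (343,238) and (339,266), and the post at (308,262) is empty. Red and turquoise spools lie elsewhere. I'll enlarge both.

```bash
python3 - <<'E'
from h import *
f=np.load("top0.npz"); im,d,K,M=[f[k] for k in("im","d","K","M")]
c=im[190:295,175:365]; save("topcrop",cv2.resize(c,None,fx=4.2,fy=4.2,interpolation=cv2.INTER_CUBIC))
for n,u,v,z in [("kA",261,277,.075),("kB",199,207,.075),("vA",226,273,.054),("vB",196,238,.054),("m4",234,220,.045),("m3",266,226,.045),("m2",229,251,.045),("m1",263,254,.045),("c1",316,231,.06),("c2",343,238,.06),("c3",339,266,.06),("p",308,262,.065)]:
    print(n,px(u,v,d,K,M,z).round(3),px(u,v,d,K,M).round(3))
E
```

```text
kA [ 0.416 -0.125  0.075] [ 0.416 -0.126  0.077]
kB [0.632 0.076 0.075] [0.633 0.077 0.069]
vA [ 0.427 -0.013  0.054] [ 0.427 -0.013  0.055]
vB [0.535 0.086 0.054] [0.535 0.086 0.054]
m4 [ 0.596 -0.031  0.045] [ 0.596 -0.031  0.045]
m3 [ 0.579 -0.134  0.045] [ 0.579 -0.134  0.045]
m2 [ 0.497 -0.018  0.045] [ 0.497 -0.018  0.041]
m1 [ 0.489 -0.127  0.045] [ 0.489 -0.126  0.04 ]
c1 [ 0.564 -0.294  0.06 ] [ 0.563 -0.294  0.065]
c2 [ 0.543 -0.379  0.06 ] [ 0.542 -0.379  0.067]
c3 [ 0.455 -0.368  0.06 ] [ 0.454 -0.367  0.065]
p [ 0.465 -0.27   0.065] [ 0.465 -0.27   0.062]
```

View pics/topcrop.png

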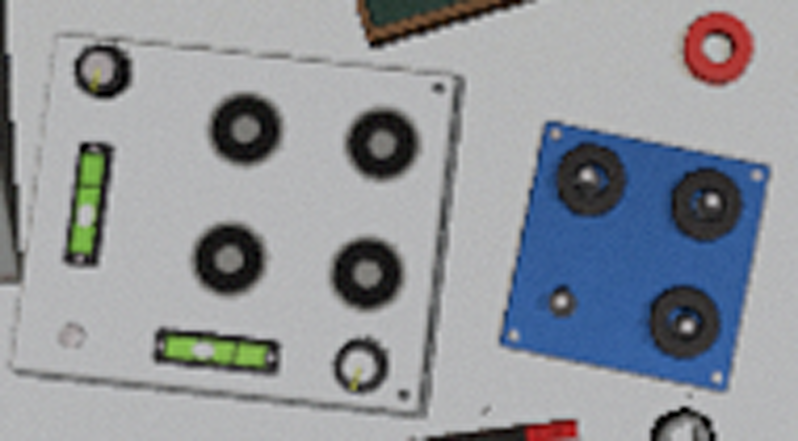

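The crop shows copper coils on three posts and an empty fourth post at (562,300). Bubble A sits left of the middle of its vial, bubble B to the near side. I'll move the wrist camera over the stage.

Call:
{"name": "drive_tool", "arguments": {"rows": [{"tx": 2.8,"ty": 2.7,"tz": -0.4},{"tx": 2.8,"ty": 2.7,"tz": -0.4},{"tx": 2.8,"ty": 2.7,"tz": -0.4},{"tx": 2.8,"ty": 2.7,"tz": -0.4},{"tx": 2.8,"ty": 2.7,"tz": -0.4},{"tx": 2.8,"ty": 2.7,"tz": -0.4},{"tx": 2.8,"ty": 2.7,"tz": -0.4},{"tx": 2.8,"ty": 2.7,"tz": -0.4},{"tx": 2.8,"ty": 2.7,"tz": -0.4},{"tx": 2.8,"ty": 2.7,"tz": -0.4}]}}

```text
invalid input at $.rows[0]: expected keys tx, ty, tz, ax, ay, az, claw
```

Call:
{"name": "drive_tool", "arguments": {"rows": [{"tx": 2.8,"ty": 2.7,"tz": -0.4},{"tx": 2.8,"ty": 2.7,"tz": -0.4},{"tx": 2.8,"ty": 2.7,"tz": -0.4},{"tx": 2.8,"ty": 2.7,"tz": -0.4},{"tx": 2.8,"ty": 2.7,"tz": -0.4},{"tx": 2.8,"ty": 2.7,"tz": -0.4},{"az": -0.12},{"az": -0.12},{"az": -0.12},{"az": -0.05}]}}

```text
invalid input at $.rows[0]: expected keys tx, ty, tz, ax, ay, az, claw
```

```bash
python3 - <<'E'
from h import *
s=sense(); print({k:np.round(s[k],4).tolist() for k in("time_s","joints","tcp_pos","ee_rot","wrist_force")})
im,d,K,M=shot("wrist"); save("w0",im); np.savez("w0",im=im,d=d,K=K,M=M)
E
```

```text
{'time_s': 0.1, 'joints': [80.4769, 22.0852, 0.3881, -0.0245, -68.4113, -14.8149], 'tcp_pos': [0.2573, 0.5689, 0.1888], 'ee_rot': [[0.9111, -0.4123, -0.0007], [-0.4123, -0.9111, -0.0018], [0.0001, 0.0019, -1.0]], 'wrist_force': [-0.296, 0.4996, -0.5967]}
```

View pics/w0.png

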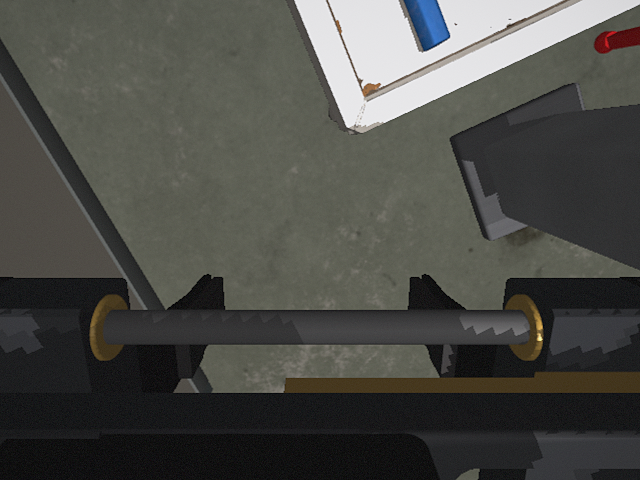

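The frame was taken before any movement because the move was refused: every key is needed. The gripper hides rows below about 275.

Call:
{"name": "drive_tool", "arguments": {"rows": [{"tx": 2.4,"ty": 3.1,"tz": -0.4,"ax": 0,"ay": 0,"az": 0,"claw": 8.7},{"tx": 2.4,"ty": 3.1,"tz": -0.4,"ax": 0,"ay": 0,"az": 0,"claw": 8.7},{"tx": 2.4,"ty": 3.1,"tz": -0.4,"ax": 0,"ay": 0,"az": 0,"claw": 8.7},{"tx": 2.4,"ty": 3.1,"tz": -0.4,"ax": 0,"ay": 0,"az": 0,"claw": 8.7},{"tx": 2.4,"ty": 3.1,"tz": -0.4,"ax": 0,"ay": 0,"az": 0,"claw": 8.7},{"tx": 2.4,"ty": 3.1,"tz": -0.4,"ax": 0,"ay": 0,"az": 0,"claw": 8.7},{"tx": 2.4,"ty": 3.1,"tz": -0.4,"ax": 0,"ay": 0,"az": 0,"claw": 8.7},{"tx": 2.4,"ty": 3.1,"tz": -0.4,"ax": 0,"ay": 0,"az": 0,"claw": 8.7},{"tx": 2.4,"ty": 3.1,"tz": -0.4,"ax": 0,"ay": 0,"az": 0,"claw": 8.7},{"tx": 2.4,"ty": 3.1,"tz": -0.4,"ax": 0,"ay": 0,"az": 0,"claw": 8.7}]}}

```text
time_s: 0.98
tcp_pos: [0.3481, 0.1861, 0.2299]
ee_rot: [[0.911, -0.411, 0.0], [-0.411, -0.911, 0.0], [-0.0, -0.0, -1.0]]
wrist_force: [1.3, 0.1, 0.5]
gripper_width: 1.001
gripper_force: 0.0
```

Call:
{"name": "drive_tool", "arguments": {"rows": [{"tx": 2.4,"ty": 3.1,"tz": -0.4,"ax": 0,"ay": 0,"az": 0,"claw": 8.7},{"tx": 2.4,"ty": 3.1,"tz": -0.4,"ax": 0,"ay": 0,"az": 0,"claw": 8.7},{"tx": 2.4,"ty": 3.1,"tz": -0.4,"ax": 0,"ay": 0,"az": 0,"claw": 8.7},{"tx": 2.4,"ty": 3.1,"tz": -0.4,"ax": 0,"ay": 0,"az": 0,"claw": 8.7},{"tx": 2.4,"ty": 3.1,"tz": -0.4,"ax": 0,"ay": 0,"az": 0,"claw": 8.7},{"tx": 0,"ty": 0,"tz": 0,"ax": 0,"ay": 0,"az": -0.12,"claw": 8.7},{"tx": 0,"ty": 0,"tz": 0,"ax": 0,"ay": 0,"az": -0.12,"claw": 8.7},{"tx": 0,"ty": 0,"tz": 0,"ax": 0,"ay": 0,"az": -0.12,"claw": 8.7},{"tx": 0,"ty": 0,"tz": 0,"ax": 0,"ay": 0,"az": 0,"claw": 8.7}]}}

```text
time_s: 1.73
tcp_pos: [0.3936, -0.0032, 0.2495]
ee_rot: [[0.998, -0.064, -0.001], [-0.064, -0.998, 0.0], [-0.001, 0.0, -1.0]]
wrist_force: [0.1, -0.2, 0.6]
gripper_width: 0.997
gripper_force: 0.0
```

```bash
python3 - <<'E'
from h import *
s=sense(); print({k:np.round(s[k],4).tolist() for k in("time_s","joints","tcp_pos","ee_rot","wrist_force")})
im,d,K,M=shot("wrist"); save("w1",im); np.savez("w1",im=im,d=d,K=K,M=M)
E
```

```text
{'time_s': 1.7333, 'joints': [23.4747, -4.0179, -22.723, -0.0138, -71.3207, 62.8465], 'tcp_pos': [0.3936, -0.0032, 0.2495], 'ee_rot': [[0.9979, -0.0642, -0.0005], [-0.0642, -0.9979, 0.0], [-0.0005, 0.0, -1.0]], 'wrist_force': [0.1289, -0.2097, 0.594]}
```

View pics/w1.png

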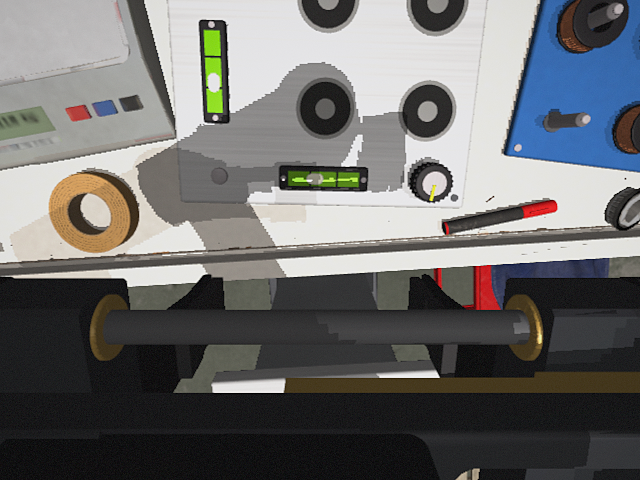

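The wrist view shows vial B at (214,71), vial A at (323,178), knob A at (431,181) and marks 2 and 1 at (325,107) and (428,110). Next is an enlarged crop of the vials.

```bash
python3 - <<'E'
from h import *
f=np.load("w1.npz"); im,d,K,M=[f[k] for k in("im","d","K","M")]
a=im[155:205,270:380]; b=np.rot90(im[15:125,190:240],1)
g=np.vstack([a,b]); g=np.clip(g.astype(float)*1.5,0,255).astype(np.uint8)
save("vials",cv2.resize(g,None,fx=6,fy=6,interpolation=cv2.INTER_CUBIC)[:600])
E
```

```text
(no output)
```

View pics/vials.png

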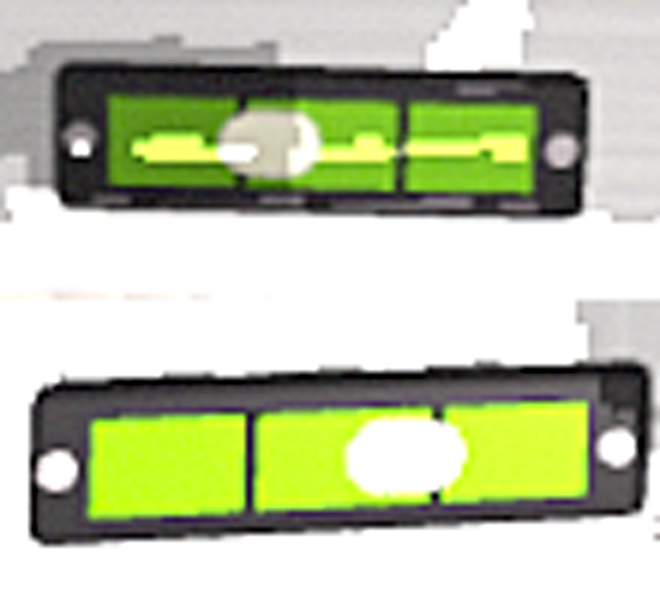

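Bubble A is about 9 mm left of middle, with the lines at 242 and 402 and the bubble at 269. Bubble B is about 9 mm to the near side, with the lines at 250 and 438 and the bubble at 405. Both knobs need about 3 rad clockwise. Next I measure the geometry and clearances.

```bash
python3 - <<'E'
from h import *
f=np.load("w1.npz"); im,d,K,M=[f[k] for k in("im","d","K","M")]
def cloud(d,K,M):
    v,u=np.mgrid[:480,:640]; P=np.stack([(u-K[0,2])/K[0,0]*d,(v-K[1,2])/K[1,1]*d,d],-1)
    return P@M[:3,:3].T+M[:3,3]
P=cloud(d,K,M)
for n,u,v in [("vA",323,178),("vB",214,71),("m2",325,107),("m1",428,110),("kA",431,181),("piv",219,176)]: print(n,px(u,v,d,K,M).round(4))
m=np.zeros(d.shape,bool); m[60:170,240:460]=1; m&=(P[...,2]>.03)&(P[...,2]<.06)&(d>0)
A=np.c_[P[m][:,:2],np.ones(m.sum())]; c=np.linalg.lstsq(A,P[m][:,2],rcond=None)[0]; r=P[m][:,2]-A@c; k=abs(r)<.003
c=np.linalg.lstsq(A[k],P[m][k,2],rcond=None)[0]; print("plane",c.round(4))
q=P[150:210,405:460].reshape(-1,3); q=q[q[:,2]>.06]; print("kA",(q.min(0)+q.max(0))/2,q.min(0),q.max(0),np.median(q[:,2]))
f=np.load("top0.npz"); d,K,M=[f[k] for k in("d","K","M")]; Q=cloud(d,K,M)
print("top plate z",[np.median(Q[a:b,e:g,2]).round(4) for a,b,e,g in((210,214,215,220),(240,246,215,222),(235,240,245,250),(262,268,245,250))])
q=Q[198:218,190:210].reshape(-1,3);q=q[(q[:,2]>.062)];print("kB",(q.min(0)+q.max(0))/2,q.min(0),q.max(0))
R=np.hypot(Q[...,0]-.632,Q[...,1]-.076)
for r in(.06,.1,.15,.2,.25):
    k=(R<r)&(R>.04); i=np.argmax(np.where(k,Q[...,2],-1)); print(r,Q.reshape(-1,3)[i].round(3),np.unravel_index(i,R.shape))
E
```

```text
vA [ 0.4257 -0.0128  0.0525]
vB [0.5355 0.0869 0.0532]
m2 [ 0.4964 -0.0192  0.0439]
m1 [ 0.4868 -0.1243  0.043 ]
kA [ 0.418  -0.1197  0.0726]
piv [0.4345 0.0963 0.0498]
plane [-0.0119  0.0096  0.0492]
kA [ 0.43014682 -0.07469539  0.25222028] [ 0.39523792 -0.14192715  0.0600624 ] [ 0.46505572 -0.00746363  0.44437816] 0.07294663176134597
top plate z [np.float64(0.043), np.float64(0.0438), np.float64(0.041), np.float64(0.0432)]
kB [ 0.52505784 -0.09144148  0.79962713] [ 0.39803057 -0.27906248  0.06384525] [0.65208511 0.09617952 1.53540902]
0.06 [0.58  0.084 0.059] (np.int64(224), np.int64(197))
0.1 [0.64  0.168 0.072] (np.int64(204), np.int64(170))
0.15 [0.632 0.211 0.075] (np.int64(206), np.int64(156))
0.2 [0.786 0.019 0.089] (np.int64(158), np.int64(218))
0.25 [0.874 0.122 0.368] (np.int64(95), np.int64(158))
```

Call:
{"name": "drive_tool", "arguments": {"rows": [{"tx": 0.6,"ty": 2.4,"tz": 2.6,"ax": 0,"ay": 0,"az": 0,"claw": 6},{"tx": 0.6,"ty": 2.4,"tz": 2.6,"ax": 0,"ay": 0,"az": 0,"claw": 6},{"tx": 0.6,"ty": 2.4,"tz": 2.6,"ax": 0,"ay": 0,"az": 0,"claw": 6},{"tx": 0.6,"ty": 2.3,"tz": 2.6,"ax": 0,"ay": 0,"az": 0,"claw": 6},{"tx": 0.6,"ty": 2.3,"tz": 2.6,"ax": 0,"ay": 0,"az": 0,"claw": 6},{"tx": 0,"ty": 0,"tz": 0,"ax": 0,"ay": 0,"az": 0,"claw": 6},{"tx": 0,"ty": 0,"tz": 0,"ax": 0,"ay": 0,"az": 0,"claw": 6},{"tx": 0,"ty": 0,"tz": 0,"ax": 0,"ay": 0,"az": 0,"claw": 6}]}}

```text
time_s: 2.45
tcp_pos: [0.4168, -0.1221, 0.1202]
ee_rot: [[0.998, -0.066, 0.001], [-0.066, -0.998, -0.0], [0.001, 0.0, -1.0]]
wrist_force: [0.1, 0.3, 1.1]
gripper_width: 0.694
gripper_force: 0.0
```

```bash
python3 - <<'E'
from h import *
s=sense(); print({k:np.round(s[k],4).tolist() for k in("time_s","joints","tcp_pos","ee_rot")})
im,d,K,M=shot("side"); save("s1",cv2.resize(im[120:270,180:400],None,fx=3.6,fy=3.6))
E
```

```text
{'time_s': 2.45, 'joints': [5.2822, 7.3698, -30.9275, 0.026, -51.6616, 80.9227], 'tcp_pos': [0.4168, -0.1221, 0.1202], 'ee_rot': [[0.9978, -0.0659, 0.0007], [-0.0659, -0.9978, -0.0003], [0.0008, 0.0002, -1.0]]}
```

View pics/s1.png

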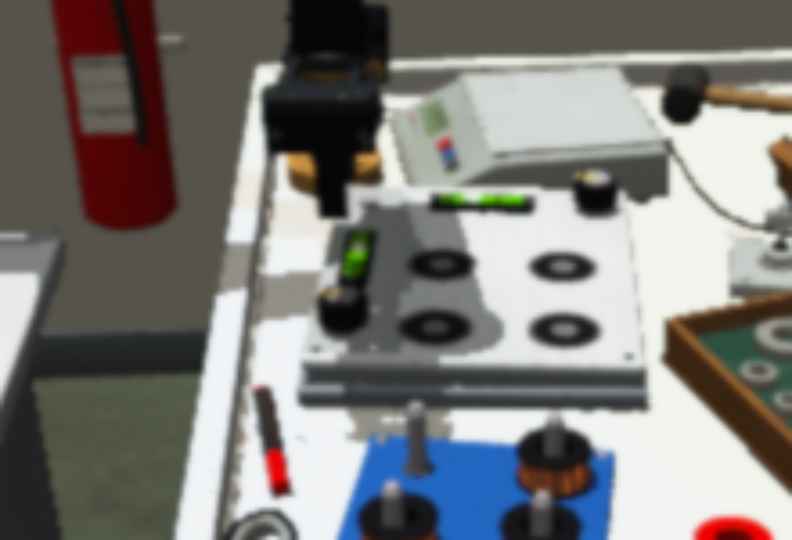

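The side view shows the gripper above knob A, with knob A at crop (342,305). I'll descend and close.

Call:
{"name": "drive_tool", "arguments": {"rows": [{"tx": 0,"ty": 0,"tz": 2,"ax": 0,"ay": 0,"az": 0,"claw": 6},{"tx": 0,"ty": 0,"tz": 2,"ax": 0,"ay": 0,"az": 0,"claw": 6},{"tx": 0,"ty": 0,"tz": 2,"ax": 0,"ay": 0,"az": 0,"claw": 6},{"tx": 0,"ty": 0,"tz": 1.1,"ax": 0,"ay": 0,"az": 0,"claw": 6},{"tx": 0,"ty": 0,"tz": 0,"ax": 0,"ay": 0,"az": 0,"claw": 2},{"tx": 0,"ty": 0,"tz": 0,"ax": 0,"ay": 0,"az": 0,"claw": 2},{"tx": 0,"ty": 0,"tz": 0,"ax": 0,"ay": 0,"az": 0,"claw": 2},{"tx": 0,"ty": 0,"tz": 0,"ax": 0,"ay": 0,"az": 0,"claw": 2},{"tx": 0,"ty": 0,"tz": 0,"ax": 0,"ay": 0,"az": 0,"claw": 2}]}}

```text
time_s: 3.25
tcp_pos: [0.4171, -0.1221, 0.0499]
ee_rot: [[0.998, -0.064, 0.003], [-0.064, -0.998, 0.0], [0.003, -0.0, -1.0]]
wrist_force: [-0.2, 0.6, 0.0]
gripper_width: 0.398
gripper_force: 0.0
```

Call:
{"name": "drive_tool", "arguments": {"rows": [{"tx": 0,"ty": 0,"tz": 0,"ax": 0,"ay": 0,"az": 0,"claw": 2},{"tx": 0,"ty": 0,"tz": 0,"ax": 0,"ay": 0,"az": 0,"claw": 2},{"tx": 0,"ty": 0,"tz": 0,"ax": 0,"ay": 0,"az": 0,"claw": 2}]}}

```text
time_s: 3.5
tcp_pos: [0.4163, -0.1223, 0.049]
ee_rot: [[0.998, -0.065, 0.001], [-0.065, -0.998, 0.0], [0.001, -0.0, -1.0]]
wrist_force: [0.7, 0.5, 0.3]
gripper_width: 0.245
gripper_force: 0.0
```

```bash
python3 - <<'E'
from h import *
im,d,K,M=shot("side"); save("s2",cv2.resize(im[150:240,200:330],None,fx=6,fy=6))
E
```

```text
(no output)
```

View pics/s2.png

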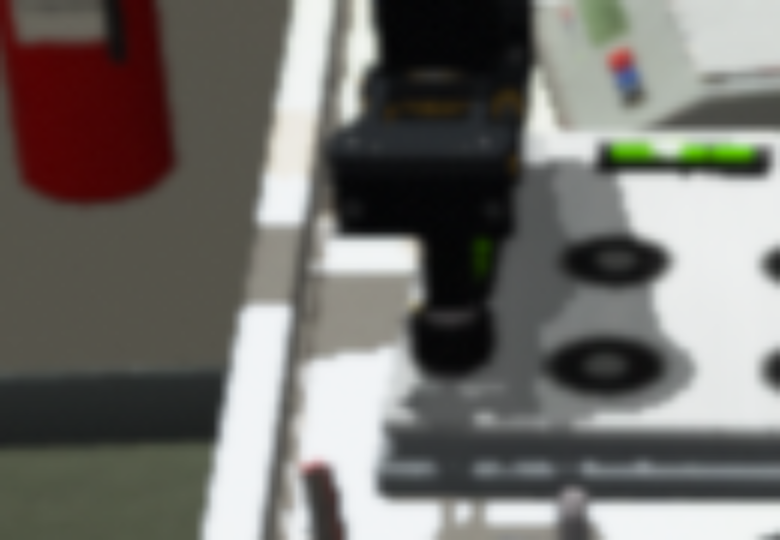

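The fingers closed to 21 mm with no contact, so they missed the knob. In the picture they end at its top edge, (455,305). I'll check this with depth.

```bash
python3 - <<'E'
from h import *
im,d,K,M=shot("side"); 
Mi=np.linalg.inv(M)
def pr(X): c=Mi[:3,:3]@X+Mi[:3,3]; c=K@c; return c[:2]/c[2]
s=sense(); t=np.array(s["tcp_pos"]); p=pr(t); print("tcp proj",p, "crop",(p-[200,150])*6)
for cu,cv in [(455,180),(455,220),(455,250),(455,280),(455,300),(455,320),(450,340),(450,365),(430,400),(615,260)]:
    u,v=200+cu/6,150+cv/6; print(cu,cv,px(u,v,d,K,M).round(4))
for n in ["wrist","top"]:
    im2,d2,K2,M2=shot(n); save("x_"+n,im2); np.savez("x_"+n,im=im2,d=d2,K=K2,M=M2)
E
```

```text
tcp proj [274.89033365 208.94246528] crop [449.3420019  353.65479167]
455 180 [ 0.4266 -0.2162  0.1801]
455 220 [ 0.4255 -0.2097  0.1591]
455 250 [ 0.4224 -0.1443  0.1128]
455 280 [ 0.4214 -0.1395  0.0955]
455 300 [ 0.421  -0.1429  0.0873]
455 320 [ 0.4201 -0.1328  0.0718]
450 340 [ 0.4178 -0.144   0.0677]
450 365 [ 0.4172 -0.1462  0.0561]
430 400 [ 0.4075 -0.1518  0.0414]
615 260 [ 0.4966 -0.0206  0.0428]
```

```bash
python3 - <<'E'
from h import *
im,d,K,M=shot("side"); s=sense(); print(s["gripper_width"],s["tcp_pos"])
a=im[180:220,250:310]; a=cv2.resize((255*(a/255.)**.4).astype(np.uint8),(480,320),interpolation=cv2.INTER_CUBIC)
f=np.load("x_wrist.npz"); b=f["im"][150:440,150:490]; b=cv2.resize((255*(b/255.)**.4).astype(np.uint8),(315,270))
g=np.zeros((320,800,3),np.uint8); g[:,:480]=a; g[:270,482:797]=b; save("dbg",g)
E
```

```text
0.2337991391466669 [ 0.416171   -0.12233259  0.04871402]
```

View pics/dbg.png

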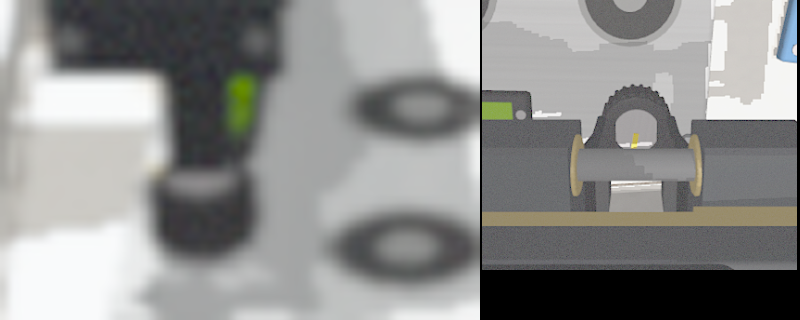

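```bash
python3 - <<'E'
from h import *
f=np.load("x_wrist.npz"); d,K,M=f["d"],f["K"],f["M"]
for v in (270,290,310,330,345,360,370):
    print(v,[ (u,px(u,v,d,K,M).round(3).tolist() if d[v,u]>0 else None) for u in (265,280,290,315,340,355,365,380)])
f=np.load("x_top.npz"); d,K,M=f["d"],f["K"],f["M"]
print([px(u,v,d,K,M).round(3).tolist() for u,v in((261,283),(261,277),(261,272))])
p=camera_params("top")
for n in("side","top"):
  p=camera_params(n);c=p["intrinsics"]@(p["R"]@[.417,-.122,.2]+p["t"]);print(n,c[:2]/c[2])
E
```

```text
270 [(265, [0.417, -0.093, 0.043]), (280, [0.426, -0.105, 0.067]), (290, [0.427, -0.11, 0.073]), (315, [0.427, -0.122, 0.074]), (340, [0.426, -0.135, 0.073]), (355, [0.414, -0.145, 0.044]), (365, [0.414, -0.15, 0.043]), (380, [0.413, -0.159, 0.042])]
290 [(265, [0.405, -0.092, 0.043]), (280, [0.427, -0.108, 0.098]), (290, [0.426, -0.112, 0.096]), (315, [0.416, -0.122, 0.074]), (340, [0.425, -0.133, 0.097]), (355, [0.427, -0.139, 0.102]), (365, [0.401, -0.15, 0.042]), (380, [0.453, -0.139, 0.164])]
310 [(265, [0.45, -0.112, 0.164]), (280, [0.45, -0.116, 0.164]), (290, [0.45, -0.118, 0.165]), (315, [0.449, -0.124, 0.165]), (340, [0.449, -0.13, 0.164]), (355, [0.449, -0.133, 0.164]), (365, [0.448, -0.136, 0.164]), (380, [0.451, -0.138, 0.17])]
330 [(265, [0.447, -0.113, 0.169]), (280, [0.447, -0.116, 0.168]), (290, [0.447, -0.118, 0.169]), (315, [0.446, -0.124, 0.168]), (340, [0.446, -0.13, 0.168]), (355, [0.447, -0.133, 0.17]), (365, [0.446, -0.135, 0.169]), (380, [0.447, -0.138, 0.171])]
345 [(265, [0.428, -0.107, 0.143]), (280, [0.421, -0.11, 0.131]), (290, [0.343, -0.099, 0.0]), (315, [0.341, -0.117, -0.001]), (340, [0.341, -0.135, 0.001]), (355, [0.419, -0.136, 0.131]), (365, [0.426, -0.138, 0.143]), (380, [0.444, -0.138, 0.172])]
360 [(265, [0.425, -0.107, 0.145]), (280, [0.414, -0.11, 0.13]), (290, [0.334, -0.098, 0.006]), (315, [0.333, -0.116, 0.006]), (340, [0.334, -0.134, 0.009]), (355, [0.413, -0.136, 0.131]), (365, [0.422, -0.137, 0.145]), (380, [0.439, -0.138, 0.17])]
370 [(265, [0.422, -0.107, 0.146]), (280, [0.411, -0.109, 0.131]), (290, [0.334, -0.099, 0.017]), (315, [0.334, -0.116, 0.019]), (340, [0.334, -0.134, 0.021]), (355, [0.409, -0.135, 0.131]), (365, [0.419, -0.137, 0.145]), (380, [0.434, -0.138, 0.168])]
[[0.397, -0.16, 0.403], [0.411, -0.164, 0.438], [0.423, -0.163, 0.439]]
side [272.10977402 157.43126054]
top [255.20100256 275.89689341]
```

The body and fingertips appear about 25-30 mm higher than the TCP reading implies. I'll open, then measure the real tip height with side depth before going lower.

Call:
{"name": "drive_tool", "arguments": {"rows": [{"tx": 0,"ty": 0,"tz": 0,"ax": 0,"ay": 0,"az": 0,"claw": 6},{"tx": 0,"ty": 0,"tz": 0,"ax": 0,"ay": 0,"az": 0,"claw": 6},{"tx": 0,"ty": 0,"tz": 0,"ax": 0,"ay": 0,"az": 0,"claw": 6},{"tx": 0,"ty": 0,"tz": 0,"ax": 0,"ay": 0,"az": 0,"claw": 6},{"tx": 0,"ty": 0,"tz": 0,"ax": 0,"ay": 0,"az": 0,"claw": 6},{"tx": 0,"ty": 0,"tz": 0,"ax": 0,"ay": 0,"az": 0,"claw": 6},{"tx": 0,"ty": 0,"tz": 0,"ax": 0,"ay": 0,"az": 0,"claw": 6},{"tx": 0,"ty": 0,"tz": 0,"ax": 0,"ay": 0,"az": 0,"claw": 6},{"tx": 0,"ty": 0,"tz": 0,"ax": 0,"ay": 0,"az": 0,"claw": 6}]}}

```text
time_s: 4.5
tcp_pos: [0.4162, -0.1223, 0.0488]
ee_rot: [[0.998, -0.065, 0.0], [-0.065, -0.998, -0.0], [0.0, 0.0, -1.0]]
wrist_force: [-0.6, 0.5, -0.3]
gripper_width: 0.682
gripper_force: 0.0
```

```bash
python3 - <<'E'
from h import *
im,d,K,M=shot("side"); print(sense()["tcp_pos"],sense()["gripper_width"])
for v in range(184,216,2): print(v,[px(u,v,d,K,M).round(3).tolist() for u in(268,273,277)])
E
```

```text
[ 0.41622102 -0.12230076  0.04874718] 0.6827972474817897
184 [[0.407, -0.211, 0.168], [0.419, -0.21, 0.167], [0.429, -0.212, 0.167]]
186 [[0.406, -0.208, 0.161], [0.419, -0.21, 0.161], [0.429, -0.212, 0.162]]
188 [[0.406, -0.207, 0.155], [0.418, -0.208, 0.155], [0.428, -0.212, 0.156]]
190 [[0.403, -0.165, 0.128], [0.416, -0.165, 0.128], [0.424, -0.095, 0.093]]
192 [[0.403, -0.165, 0.123], [0.416, -0.167, 0.124], [0.423, -0.089, 0.084]]
194 [[0.389, 0.065, 0.001], [0.415, -0.162, 0.115], [0.422, -0.041, 0.054]]
196 [[0.39, 0.053, -0.0], [0.415, -0.163, 0.11], [0.422, -0.053, 0.053]]
198 [[0.395, -0.045, 0.043], [0.415, -0.16, 0.102], [0.425, -0.16, 0.102]]
200 [[0.395, -0.054, 0.042], [0.414, -0.159, 0.096], [0.425, -0.158, 0.095]]
202 [[0.399, -0.125, 0.073], [0.414, -0.156, 0.089], [0.424, -0.161, 0.091]]
204 [[0.399, -0.129, 0.068], [0.414, -0.16, 0.085], [0.424, -0.164, 0.086]]
206 [[0.398, -0.131, 0.064], [0.412, -0.14, 0.068], [0.423, -0.142, 0.068]]
208 [[0.398, -0.126, 0.054], [0.461, -1.19, 0.635], [0.423, -0.14, 0.061]]
210 [[0.397, -0.118, 0.044], [0.412, -0.143, 0.057], [0.423, -0.141, 0.056]]
212 [[0.397, -0.126, 0.042], [0.411, -0.139, 0.049], [0.422, -0.132, 0.044]]
214 [[0.397, -0.14, 0.043], [0.411, -0.139, 0.042], [0.422, -0.138, 0.041]]
```

The tips really sit about 34 mm above the reported TCP: tip z is about 0.083 at a reading of 0.049. I'll descend 30 mm more and close.

Call:
{"name": "drive_tool", "arguments": {"rows": [{"tx": 0,"ty": 0,"tz": 1,"ax": 0,"ay": 0,"az": 0,"claw": 6},{"tx": 0,"ty": 0,"tz": 1,"ax": 0,"ay": 0,"az": 0,"claw": 6},{"tx": 0,"ty": 0,"tz": 1,"ax": 0,"ay": 0,"az": 0,"claw": 6},{"tx": 0,"ty": 0,"tz": 0,"ax": 0,"ay": 0,"az": 0,"claw": 3},{"tx": 0,"ty": 0,"tz": 0,"ax": 0,"ay": 0,"az": 0,"claw": 3},{"tx": 0,"ty": 0,"tz": 0,"ax": 0,"ay": 0,"az": 0,"claw": 3},{"tx": 0,"ty": 0,"tz": 0,"ax": 0,"ay": 0,"az": 0,"claw": 3},{"tx": 0,"ty": 0,"tz": 0,"ax": 0,"ay": 0,"az": 0,"claw": 3},{"tx": 0,"ty": 0,"tz": 0,"ax": 0,"ay": 0,"az": 0,"claw": 3},{"tx": 0,"ty": 0,"tz": 0,"ax": 0,"ay": 0,"az": 0,"claw": 3}]}}

```text
time_s: 5.38
tcp_pos: [0.4167, -0.1224, 0.0193]
ee_rot: [[0.998, -0.064, 0.001], [-0.064, -0.998, -0.0], [0.001, 0.0, -1.0]]
wrist_force: [-0.4, -1.7, 2.2]
gripper_width: 0.426
gripper_force: 30.0
```

It's on the knob: 37 mm opening and 30 N. I'll turn it about 3 rad clockwise.

Call:
{"name": "drive_tool", "arguments": {"rows": [{"tx": 0,"ty": 0,"tz": -0.01,"ax": 0,"ay": 0,"az": 0.12,"claw": 3},{"tx": 0,"ty": 0,"tz": -0.01,"ax": 0,"ay": 0,"az": 0.12,"claw": 3},{"tx": 0,"ty": 0,"tz": -0.01,"ax": 0,"ay": 0,"az": 0.12,"claw": 3},{"tx": 0,"ty": 0,"tz": -0.01,"ax": 0,"ay": 0,"az": 0.12,"claw": 3},{"tx": 0,"ty": 0,"tz": -0.01,"ax": 0,"ay": 0,"az": 0.12,"claw": 3},{"tx": 0,"ty": 0,"tz": -0.01,"ax": 0,"ay": 0,"az": 0.12,"claw": 3},{"tx": 0,"ty": 0,"tz": -0.01,"ax": 0,"ay": 0,"az": 0.12,"claw": 3},{"tx": 0,"ty": 0,"tz": -0.01,"ax": 0,"ay": 0,"az": 0.12,"claw": 3}]}}

```text
time_s: 6.05
tcp_pos: [0.4161, -0.1231, 0.0199]
ee_rot: [[0.515, -0.857, -0.0], [-0.857, -0.515, -0.001], [0.001, 0.001, -1.0]]
wrist_force: [-0.7, -5.7, 2.2]
gripper_width: 0.431
gripper_force: 30.0
```

Call:
{"name": "drive_tool", "arguments": {"rows": [{"tx": 0,"ty": 0,"tz": -0.01,"ax": 0,"ay": 0,"az": 0.12,"claw": 3},{"tx": 0,"ty": 0,"tz": -0.01,"ax": 0,"ay": 0,"az": 0.12,"claw": 3},{"tx": 0,"ty": 0,"tz": -0.01,"ax": 0,"ay": 0,"az": 0.12,"claw": 3},{"tx": 0,"ty": 0,"tz": -0.01,"ax": 0,"ay": 0,"az": 0.12,"claw": 3},{"tx": 0,"ty": 0,"tz": -0.01,"ax": 0,"ay": 0,"az": 0.12,"claw": 3},{"tx": 0,"ty": 0,"tz": -0.01,"ax": 0,"ay": 0,"az": 0.12,"claw": 3},{"tx": 0,"ty": 0,"tz": -0.01,"ax": 0,"ay": 0,"az": 0.12,"claw": 3},{"tx": 0,"ty": 0,"tz": -0.01,"ax": 0,"ay": 0,"az": 0.12,"claw": 3}]}}

```text
time_s: 6.72
tcp_pos: [0.4151, -0.123, 0.0206]
ee_rot: [[-0.407, -0.913, -0.002], [-0.913, 0.407, -0.001], [0.002, 0.002, -1.0]]
wrist_force: [-0.6, -3.6, 3.3]
gripper_width: 0.427
gripper_force: 30.0
```

Call:
{"name": "drive_tool", "arguments": {"rows": [{"tx": 0,"ty": 0,"tz": 0,"ax": 0,"ay": 0,"az": 0.12,"claw": 3},{"tx": 0,"ty": 0,"tz": 0,"ax": 0,"ay": 0,"az": 0.12,"claw": 3},{"tx": 0,"ty": 0,"tz": 0,"ax": 0,"ay": 0,"az": 0.12,"claw": 3},{"tx": 0,"ty": 0,"tz": 0,"ax": 0,"ay": 0,"az": 0.12,"claw": 3},{"tx": 0,"ty": 0,"tz": 0,"ax": 0,"ay": 0,"az": 0.12,"claw": 3},{"tx": 0,"ty": 0,"tz": 0,"ax": 0,"ay": 0,"az": 0.12,"claw": 3},{"tx": 0,"ty": 0,"tz": 0,"ax": 0,"ay": 0,"az": 0.12,"claw": 3},{"tx": 0,"ty": 0,"tz": 0,"ax": 0,"ay": 0,"az": 0.12,"claw": 3},{"tx": 0,"ty": 0,"tz": 0,"ax": 0,"ay": 0,"az": 0,"claw": 3},{"tx": 0,"ty": 0,"tz": 0,"ax": 0,"ay": 0,"az": 0,"claw": 3}]}}

```text
time_s: 7.55
tcp_pos: [0.4148, -0.1222, 0.021]
ee_rot: [[-0.981, -0.195, -0.002], [-0.195, 0.981, 0.0], [0.002, 0.001, -1.0]]
wrist_force: [-4.1, 1.3, 10.1]
gripper_width: 0.428
gripper_force: 30.0
```

Knob A is turned 2.88 rad. I'll release, rise, move the view over the stage and turn back.

Call:
{"name": "drive_tool", "arguments": {"rows": [{"tx": 0,"ty": 0,"tz": 0,"ax": 0,"ay": 0,"az": 0,"claw": 6},{"tx": 0,"ty": 0,"tz": 0,"ax": 0,"ay": 0,"az": 0,"claw": 6},{"tx": 0,"ty": 0,"tz": 0,"ax": 0,"ay": 0,"az": 0,"claw": 6},{"tx": 0,"ty": 0,"tz": 0,"ax": 0,"ay": 0,"az": 0,"claw": 6},{"tx": 0,"ty": 0,"tz": -2,"ax": 0,"ay": 0,"az": 0,"claw": 6},{"tx": 0,"ty": 0,"tz": -3,"ax": 0,"ay": 0,"az": 0,"claw": 6},{"tx": 0,"ty": 0,"tz": -4,"ax": 0,"ay": 0,"az": 0,"claw": 6},{"tx": 0,"ty": 0,"tz": -4,"ax": 0,"ay": 0,"az": 0,"claw": 6},{"tx": 0,"ty": 0,"tz": -4,"ax": 0,"ay": 0,"az": 0,"claw": 6},{"tx": 0,"ty": 0,"tz": -4,"ax": 0,"ay": 0,"az": 0,"claw": 6}]}}

```text
time_s: 8.38
tcp_pos: [0.4156, -0.1223, 0.2324]
ee_rot: [[-0.981, -0.195, 0.0], [-0.195, 0.981, 0.0], [-0.0, 0.0, -1.0]]
wrist_force: [1.4, -0.5, 0.2]
gripper_width: 0.69
gripper_force: 0.0
```

Call:
{"name": "drive_tool", "arguments": {"rows": [{"tx": -1.3,"ty": 2.8,"tz": -0.4,"ax": 0,"ay": 0,"az": 0,"claw": 6},{"tx": -1.3,"ty": 2.8,"tz": -0.4,"ax": 0,"ay": 0,"az": 0,"claw": 6},{"tx": -1.3,"ty": 2.8,"tz": -0.4,"ax": 0,"ay": 0,"az": 0,"claw": 6},{"tx": -1.3,"ty": 2.8,"tz": -0.4,"ax": 0,"ay": 0,"az": 0,"claw": 6},{"tx": -1.3,"ty": 2.8,"tz": -0.4,"ax": 0,"ay": 0,"az": 0,"claw": 6},{"tx": 0,"ty": 0,"tz": 0,"ax": 0,"ay": 0,"az": -0.12,"claw": 6},{"tx": 0,"ty": 0,"tz": 0,"ax": 0,"ay": 0,"az": -0.12,"claw": 6},{"tx": 0,"ty": 0,"tz": 0,"ax": 0,"ay": 0,"az": -0.12,"claw": 6},{"tx": 0,"ty": 0,"tz": 0,"ax": 0,"ay": 0,"az": -0.12,"claw": 6},{"tx": 0,"ty": 0,"tz": 0,"ax": 0,"ay": 0,"az": -0.12,"claw": 6}]}}

```text
time_s: 9.22
tcp_pos: [0.4524, 0.0279, 0.25]
ee_rot: [[-0.694, -0.719, -0.001], [-0.719, 0.694, -0.0], [0.001, 0.0, -1.0]]
wrist_force: [-0.1, 0.4, 0.1]
gripper_width: 0.69
gripper_force: 0.0
```

Call:
{"name": "drive_tool", "arguments": {"rows": [{"tx": 0,"ty": 0,"tz": 0,"ax": 0,"ay": 0,"az": -0.12,"claw": 6},{"tx": 0,"ty": 0,"tz": 0,"ax": 0,"ay": 0,"az": -0.12,"claw": 6},{"tx": 0,"ty": 0,"tz": 0,"ax": 0,"ay": 0,"az": -0.12,"claw": 6},{"tx": 0,"ty": 0,"tz": 0,"ax": 0,"ay": 0,"az": -0.12,"claw": 6},{"tx": 0,"ty": 0,"tz": 0,"ax": 0,"ay": 0,"az": -0.12,"claw": 6},{"tx": 0,"ty": 0,"tz": 0,"ax": 0,"ay": 0,"az": -0.12,"claw": 6},{"tx": 0,"ty": 0,"tz": 0,"ax": 0,"ay": 0,"az": -0.12,"claw": 6},{"tx": 0,"ty": 0,"tz": 0,"ax": 0,"ay": 0,"az": -0.12,"claw": 6},{"tx": 0,"ty": 0,"tz": 0,"ax": 0,"ay": 0,"az": -0.12,"claw": 6},{"tx": 0,"ty": 0,"tz": 0,"ax": 0,"ay": 0,"az": -0.12,"claw": 6}]}}

```text
time_s: 10.05
tcp_pos: [0.4524, 0.0278, 0.25]
ee_rot: [[0.419, -0.908, -0.001], [-0.908, -0.419, 0.0], [-0.0, 0.001, -1.0]]
wrist_force: [-0.3, 0.6, 0.1]
gripper_width: 0.691
gripper_force: 0.0
```

Call:
{"name": "drive_tool", "arguments": {"rows": [{"tx": 0,"ty": 0,"tz": 0,"ax": 0,"ay": 0,"az": -0.12,"claw": 6},{"tx": 0,"ty": 0,"tz": 0,"ax": 0,"ay": 0,"az": -0.12,"claw": 6},{"tx": 0,"ty": 0,"tz": 0,"ax": 0,"ay": 0,"az": -0.12,"claw": 6},{"tx": 0,"ty": 0,"tz": 0,"ax": 0,"ay": 0,"az": -0.12,"claw": 6},{"tx": 0,"ty": 0,"tz": 0,"ax": 0,"ay": 0,"az": -0.12,"claw": 6},{"tx": 0,"ty": 0,"tz": 0,"ax": 0,"ay": 0,"az": -0.12,"claw": 6},{"tx": 0,"ty": 0,"tz": 0,"ax": 0,"ay": 0,"az": -0.12,"claw": 6},{"tx": 0,"ty": 0,"tz": 0,"ax": 0,"ay": 0,"az": -0.12,"claw": 6},{"tx": 0,"ty": 0,"tz": 0,"ax": 0,"ay": 0,"az": -0.12,"claw": 6},{"tx": 0,"ty": 0,"tz": 0,"ax": 0,"ay": 0,"az": 0,"claw": 6}]}}

```text
time_s: 10.88
tcp_pos: [0.4524, 0.0278, 0.25]
ee_rot: [[0.998, -0.063, -0.001], [-0.063, -0.998, 0.0], [-0.001, -0.0, -1.0]]
wrist_force: [-0.1, -0.0, 0.3]
gripper_width: 0.691
gripper_force: 0.0
```

```bash
python3 - <<'E'
from h import *
s=sense(); print({k:np.round(s[k],4).tolist() for k in("time_s","joints","tcp_pos","ee_rot")})
im,d,K,M=shot("wrist"); save("w2",im); np.savez("w2",im=im,d=d,K=K,M=M)
E
```

```text
{'time_s': 10.8833, 'joints': [24.1433, 2.5362, -16.2172, -0.0172, -71.2771, 62.2631], 'tcp_pos': [0.4524, 0.0278, 0.25], 'ee_rot': [[0.998, -0.0628, -0.0006], [-0.0628, -0.998, 0.0], [-0.0006, -0.0, -1.0]]}
```

View pics/w2.png

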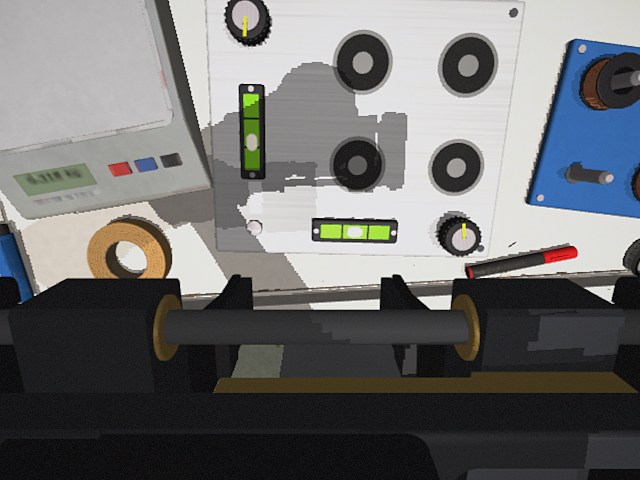

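Bubble A is now centred, at (355,232) between its lines. Bubble B, at (251,142), is still to the near side. Knob B is at (247,20), and the marks are at (362,63), (468,64), (357,164) and (456,167).

```bash
python3 - <<'E'
from h import *
f=np.load("w2.npz"); im,d,K,M=[f[k] for k in("im","d","K","M")]
g=im[:,:,2].astype(int); 
print("A row",[tuple(im[232,u]) and int(im[232,u].min()) for u in range(318,394)])
print("B col",[int(im[v,251].min()) for v in range(88,178)])
hsv=cv2.cvtColor(im[0:48,220:275],cv2.COLOR_RGB2HSV)
m=((hsv[...,1]<60)&(hsv[...,2]>150)).astype(np.uint8)
for mm,o in((m,(220,0)),):
    n,l,st,c=cv2.connectedComponentsWithStats(mm)
    for i in range(1,n):
        if st[i,4]>80: print("cap?",c[i]+o,st[i],px(*(c[i]+o),d,K,M,.0735).round(4))
for u,v in((247,20),(460,232)): print(px(u,v,d,K,M,.074).round(4),px(u,v,d,K,M).round(4))
for n,u,v in(("m4",362,62.5),("m3",468,64.5),("m2",357,164.5),("m1",456,167)): print(n,px(u,v,d,K,M).round(4),px(u,v,d,K,M,.044).round(4))
E
```

```text
A row [168, 71, 70, 74, 76, 75, 75, 74, 74, 74, 76, 74, 73, 73, 73, 72, 76, 72, 70, 74, 75, 73, 74, 73, 68, 67, 69, 60, 114, 208, 230, 228, 229, 228, 227, 228, 228, 228, 228, 228, 228, 227, 228, 228, 191, 74, 62, 69, 63, 64, 72, 69, 66, 64, 67, 65, 67, 68, 65, 61, 63, 64, 64, 64, 62, 59, 62, 59, 61, 61, 58, 57, 69, 201, 238, 230]
B col [211, 213, 216, 181, 31, 58, 51, 41, 44, 46, 46, 42, 46, 41, 48, 38, 15, 22, 31, 25, 25, 29, 26, 16, 29, 24, 30, 22, 21, 28, 15, 30, 20, 26, 20, 19, 22, 20, 23, 19, 19, 31, 26, 13, 32, 93, 160, 168, 165, 161, 163, 162, 162, 162, 162, 163, 163, 162, 162, 159, 161, 162, 148, 77, 12, 21, 24, 28, 21, 27, 24, 26, 20, 24, 17, 21, 16, 17, 17, 23, 21, 14, 25, 24, 63, 94, 91, 93, 89, 55]
cap? [245.00588928  28.42638398] [  0   0  55  48 849] [0.6239 0.0808 0.0735]
cap? [245.17801047  14.22164049] [ 12   1  27  29 573] [0.6351 0.0793 0.0735]
[0.6303 0.0782 0.074 ] [0.6307 0.0783 0.0728]
[ 0.4228 -0.1193  0.074 ] [ 0.4232 -0.1188  0.0754]
m4 [ 0.5944 -0.027   0.0444] [ 0.5945 -0.027   0.044 ]
m3 [ 0.5863 -0.1324  0.0429] [ 0.5862 -0.132   0.044 ]
m2 [ 0.4956 -0.0188  0.0441] [ 0.4956 -0.0188  0.044 ]
m1 [ 0.4865 -0.1235  0.0448] [ 0.4864 -0.1238  0.044 ]
```

Call:
{"name": "drive_tool", "arguments": {"rows": [{"tx": 2.95,"ty": -1.03,"tz": 2.3,"ax": 0,"ay": 0,"az": 0,"claw": 6},{"tx": 2.95,"ty": -1.03,"tz": 2.3,"ax": 0,"ay": 0,"az": 0,"claw": 6},{"tx": 2.95,"ty": -1.03,"tz": 2.3,"ax": 0,"ay": 0,"az": 0,"claw": 6},{"tx": 2.95,"ty": -1.03,"tz": 2.3,"ax": 0,"ay": 0,"az": 0,"claw": 6},{"tx": 2.95,"ty": -1.04,"tz": 2.3,"ax": 0,"ay": 0,"az": 0,"claw": 6},{"tx": 2.95,"ty": -1.04,"tz": 2.3,"ax": 0,"ay": 0,"az": 0,"claw": 6},{"tx": 0,"ty": 0,"tz": 0,"ax": 0,"ay": 0,"az": 0,"claw": 6}]}}

```text
time_s: 11.52
tcp_pos: [0.634, 0.0786, 0.1024]
ee_rot: [[0.998, -0.069, -0.012], [-0.069, -0.998, -0.004], [-0.012, 0.004, -1.0]]
wrist_force: [-0.6, -0.7, -1.8]
gripper_width: 0.687
gripper_force: 0.0
```

Call:
{"name": "drive_tool", "arguments": {"rows": [{"tx": 0,"ty": 0,"tz": 2.5,"ax": 0,"ay": 0,"az": 0,"claw": 6},{"tx": 0,"ty": 0,"tz": 2.5,"ax": 0,"ay": 0,"az": 0,"claw": 6},{"tx": 0,"ty": 0,"tz": 2.3,"ax": 0,"ay": 0,"az": 0,"claw": 6},{"tx": 0,"ty": 0,"tz": 2,"ax": 0,"ay": 0,"az": 0,"claw": 6},{"tx": 0,"ty": 0,"tz": 0,"ax": 0,"ay": 0,"az": 0,"claw": 3},{"tx": 0,"ty": 0,"tz": 0,"ax": 0,"ay": 0,"az": 0,"claw": 3},{"tx": 0,"ty": 0,"tz": 0,"ax": 0,"ay": 0,"az": 0,"claw": 3},{"tx": 0,"ty": 0,"tz": 0,"ax": 0,"ay": 0,"az": 0,"claw": 3},{"tx": 0,"ty": 0,"tz": 0,"ax": 0,"ay": 0,"az": 0,"claw": 3},{"tx": 0,"ty": 0,"tz": 0,"ax": 0,"ay": 0,"az": 0,"claw": 3}]}}

```text
time_s: 12.35
tcp_pos: [0.6347, 0.0793, 0.0213]
ee_rot: [[0.998, -0.064, 0.004], [-0.064, -0.998, 0.002], [0.004, -0.002, -1.0]]
wrist_force: [-0.1, 3.3, 2.6]
gripper_width: 0.428
gripper_force: 30.0
```

Knob B is gripped at 37 mm. I'll turn it clockwise by 2.88 rad.

Call:
{"name": "drive_tool", "arguments": {"rows": [{"tx": 0,"ty": 0,"tz": -0.01,"ax": 0,"ay": 0,"az": 0.12,"claw": 3},{"tx": 0,"ty": 0,"tz": -0.01,"ax": 0,"ay": 0,"az": 0.12,"claw": 3},{"tx": 0,"ty": 0,"tz": -0.01,"ax": 0,"ay": 0,"az": 0.12,"claw": 3},{"tx": 0,"ty": 0,"tz": -0.01,"ax": 0,"ay": 0,"az": 0.12,"claw": 3},{"tx": 0,"ty": 0,"tz": -0.01,"ax": 0,"ay": 0,"az": 0.12,"claw": 3},{"tx": 0,"ty": 0,"tz": -0.01,"ax": 0,"ay": 0,"az": 0.12,"claw": 3},{"tx": 0,"ty": 0,"tz": -0.01,"ax": 0,"ay": 0,"az": 0.12,"claw": 3},{"tx": 0,"ty": 0,"tz": -0.01,"ax": 0,"ay": 0,"az": 0.12,"claw": 3}]}}

```text
time_s: 13.02
tcp_pos: [0.6345, 0.0792, 0.022]
ee_rot: [[0.515, -0.857, 0.003], [-0.857, -0.515, 0.001], [0.001, -0.003, -1.0]]
wrist_force: [1.6, 4.3, 3.5]
gripper_width: 0.428
gripper_force: 30.0
```

Call:
{"name": "drive_tool", "arguments": {"rows": [{"tx": 0,"ty": 0,"tz": -0.01,"ax": 0,"ay": 0,"az": 0.12,"claw": 3},{"tx": 0,"ty": 0,"tz": -0.01,"ax": 0,"ay": 0,"az": 0.12,"claw": 3},{"tx": 0,"ty": 0,"tz": -0.01,"ax": 0,"ay": 0,"az": 0.12,"claw": 3},{"tx": 0,"ty": 0,"tz": -0.01,"ax": 0,"ay": 0,"az": 0.12,"claw": 3},{"tx": 0,"ty": 0,"tz": -0.01,"ax": 0,"ay": 0,"az": 0.12,"claw": 3},{"tx": 0,"ty": 0,"tz": -0.01,"ax": 0,"ay": 0,"az": 0.12,"claw": 3},{"tx": 0,"ty": 0,"tz": -0.01,"ax": 0,"ay": 0,"az": 0.12,"claw": 3},{"tx": 0,"ty": 0,"tz": -0.01,"ax": 0,"ay": 0,"az": 0.12,"claw": 3}]}}

```text
time_s: 13.68
tcp_pos: [0.634, 0.0782, 0.0221]
ee_rot: [[-0.407, -0.913, 0.002], [-0.913, 0.407, 0.0], [-0.001, -0.002, -1.0]]
wrist_force: [0.0, 0.4, 1.6]
gripper_width: 0.429
gripper_force: 30.0
```

Call:
{"name": "drive_tool", "arguments": {"rows": [{"tx": 0,"ty": 0,"tz": -0.01,"ax": 0,"ay": 0,"az": 0.12,"claw": 3},{"tx": 0,"ty": 0,"tz": -0.01,"ax": 0,"ay": 0,"az": 0.12,"claw": 3},{"tx": 0,"ty": 0,"tz": -0.01,"ax": 0,"ay": 0,"az": 0.12,"claw": 3},{"tx": 0,"ty": 0,"tz": -0.01,"ax": 0,"ay": 0,"az": 0.12,"claw": 3},{"tx": 0,"ty": 0,"tz": -0.01,"ax": 0,"ay": 0,"az": 0.12,"claw": 3},{"tx": 0,"ty": 0,"tz": -0.01,"ax": 0,"ay": 0,"az": 0.12,"claw": 3},{"tx": 0,"ty": 0,"tz": -0.01,"ax": 0,"ay": 0,"az": 0.12,"claw": 3},{"tx": 0,"ty": 0,"tz": -0.01,"ax": 0,"ay": 0,"az": 0.12,"claw": 3},{"tx": 0,"ty": 0,"tz": 0,"ax": 0,"ay": 0,"az": 0,"claw": 3},{"tx": 0,"ty": 0,"tz": 0,"ax": 0,"ay": 0,"az": 0,"claw": 3}]}}

```text
time_s: 14.52
tcp_pos: [0.6333, 0.0789, 0.0226]
ee_rot: [[-0.98, -0.199, 0.001], [-0.199, 0.98, 0.001], [-0.001, 0.001, -1.0]]
wrist_force: [-2.0, 5.0, 3.7]
gripper_width: 0.429
gripper_force: 30.0
```

Call:
{"name": "drive_tool", "arguments": {"rows": [{"tx": 0,"ty": 0,"tz": 0,"ax": 0,"ay": 0,"az": 0,"claw": 6},{"tx": 0,"ty": 0,"tz": 0,"ax": 0,"ay": 0,"az": 0,"claw": 6},{"tx": 0,"ty": 0,"tz": 0,"ax": 0,"ay": 0,"az": 0,"claw": 6},{"tx": 0,"ty": 0,"tz": 0,"ax": 0,"ay": 0,"az": 0,"claw": 6},{"tx": 0,"ty": 0,"tz": -2,"ax": 0,"ay": 0,"az": 0,"claw": 6},{"tx": 0,"ty": 0,"tz": -4,"ax": 0,"ay": 0,"az": 0,"claw": 6},{"tx": 0,"ty": 0,"tz": -4,"ax": 0,"ay": 0,"az": 0,"claw": 6},{"tx": 0,"ty": 0,"tz": -4,"ax": 0,"ay": 0,"az": 0,"claw": 6},{"tx": 0,"ty": 0,"tz": -4,"ax": 0,"ay": 0,"az": 0,"claw": 6},{"tx": 0,"ty": 0,"tz": -4,"ax": 0,"ay": 0,"az": 0,"claw": 6}]}}

```text
time_s: 15.35
tcp_pos: [0.6328, 0.0774, 0.2438]
ee_rot: [[-0.981, -0.196, -0.0], [-0.196, 0.981, -0.0], [0.0, -0.0, -1.0]]
wrist_force: [0.4, 0.4, -0.2]
gripper_width: 0.692
gripper_force: 0.0
```

Call:
{"name": "drive_tool", "arguments": {"rows": [{"tx": 2.9,"ty": -2.5,"tz": 0,"ax": 0,"ay": 0,"az": 0,"claw": 8.7},{"tx": 2.9,"ty": -2.5,"tz": 0,"ax": 0,"ay": 0,"az": 0,"claw": 8.7},{"tx": 2.9,"ty": -2.5,"tz": 0,"ax": 0,"ay": 0,"az": 0,"claw": 8.7},{"tx": 2.9,"ty": -2.5,"tz": 0,"ax": 0,"ay": 0,"az": 0,"claw": 8.7},{"tx": 2.9,"ty": -2.5,"tz": 0,"ax": 0,"ay": 0,"az": 0,"claw": 8.7},{"tx": 2.9,"ty": -2.5,"tz": 0,"ax": 0,"ay": 0,"az": 0,"claw": 8.7},{"tx": 2.9,"ty": -2.5,"tz": 0,"ax": 0,"ay": 0,"az": 0,"claw": 8.7},{"tx": 2.9,"ty": -2.5,"tz": 0,"ax": 0,"ay": 0,"az": 0,"claw": 8.7},{"tx": 2.9,"ty": -2.5,"tz": 0,"ax": 0,"ay": 0,"az": 0,"claw": 8.7},{"tx": 0,"ty": 0,"tz": 0,"ax": 0,"ay": 0,"az": -0.12,"claw": 8.7}]}}

```text
time_s: 16.18
tcp_pos: [0.417, -0.1971, 0.2421]
ee_rot: [[-0.951, -0.309, -0.001], [-0.309, 0.951, -0.001], [0.001, -0.0, -1.0]]
wrist_force: [1.2, 0.2, -0.3]
gripper_width: 1.0
gripper_force: 0.0
```

Call:
{"name": "drive_tool", "arguments": {"rows": [{"tx": 0,"ty": 0,"tz": 0,"ax": 0,"ay": 0,"az": -0.12,"claw": 8.7},{"tx": 0,"ty": 0,"tz": 0,"ax": 0,"ay": 0,"az": -0.12,"claw": 8.7},{"tx": 0,"ty": 0,"tz": 0,"ax": 0,"ay": 0,"az": -0.12,"claw": 8.7},{"tx": 0,"ty": 0,"tz": 0,"ax": 0,"ay": 0,"az": -0.12,"claw": 8.7},{"tx": 0,"ty": 0,"tz": 0,"ax": 0,"ay": 0,"az": -0.12,"claw": 8.7},{"tx": 0,"ty": 0,"tz": 0,"ax": 0,"ay": 0,"az": -0.12,"claw": 8.7},{"tx": 0,"ty": 0,"tz": 0,"ax": 0,"ay": 0,"az": -0.12,"claw": 8.7},{"tx": 0,"ty": 0,"tz": 0,"ax": 0,"ay": 0,"az": -0.12,"claw": 8.7},{"tx": 0,"ty": 0,"tz": 0,"ax": 0,"ay": 0,"az": -0.12,"claw": 8.7},{"tx": 0,"ty": 0,"tz": 0,"ax": 0,"ay": 0,"az": -0.12,"claw": 8.7}]}}

```text
time_s: 17.02
tcp_pos: [0.4209, -0.1939, 0.2417]
ee_rot: [[-0.048, -0.999, -0.0], [-0.999, 0.048, -0.0], [0.0, 0.0, -1.0]]
wrist_force: [0.5, -0.7, -0.1]
gripper_width: 1.001
gripper_force: 0.0
```

Call:
{"name": "drive_tool", "arguments": {"rows": [{"tx": 0,"ty": 0,"tz": 0,"ax": 0,"ay": 0,"az": -0.12,"claw": 8.7},{"tx": 0,"ty": 0,"tz": 0,"ax": 0,"ay": 0,"az": -0.12,"claw": 8.7},{"tx": 0,"ty": 0,"tz": 0,"ax": 0,"ay": 0,"az": -0.12,"claw": 8.7},{"tx": 0,"ty": 0,"tz": 0,"ax": 0,"ay": 0,"az": -0.12,"claw": 8.7},{"tx": 0,"ty": 0,"tz": 0,"ax": 0,"ay": 0,"az": -0.12,"claw": 8.7},{"tx": 0,"ty": 0,"tz": 0,"ax": 0,"ay": 0,"az": -0.12,"claw": 8.7},{"tx": 0,"ty": 0,"tz": 0,"ax": 0,"ay": 0,"az": -0.12,"claw": 8.7},{"tx": 0,"ty": 0,"tz": 0,"ax": 0,"ay": 0,"az": -0.12,"claw": 8.7},{"tx": 0,"ty": 0,"tz": 0,"ax": 0,"ay": 0,"az": -0.12,"claw": 8.7},{"tx": 0,"ty": 0,"tz": 0,"ax": 0,"ay": 0,"az": -0.12,"claw": 8.7}]}}

```text
time_s: 17.85
tcp_pos: [0.4209, -0.1939, 0.2417]
ee_rot: [[0.914, -0.406, -0.0], [-0.406, -0.914, -0.0], [-0.0, 0.0, -1.0]]
wrist_force: [-1.0, -0.2, 0.1]
gripper_width: 1.0
gripper_force: 0.0
```

Call:
{"name": "drive_tool", "arguments": {"rows": [{"tx": 0,"ty": 0,"tz": 0,"ax": 0,"ay": 0,"az": -0.12,"claw": 8.7},{"tx": 0,"ty": 0,"tz": 0,"ax": 0,"ay": 0,"az": -0.12,"claw": 8.7},{"tx": 0,"ty": 0,"tz": 0,"ax": 0,"ay": 0,"az": -0.12,"claw": 8.7},{"tx": 0,"ty": 0,"tz": 0,"ax": 0,"ay": 0,"az": 0,"claw": 8.7}]}}

```text
time_s: 18.18
tcp_pos: [0.4209, -0.1939, 0.2417]
ee_rot: [[0.998, -0.063, -0.0], [-0.063, -0.998, -0.0], [-0.0, 0.0, -1.0]]
wrist_force: [-0.5, -0.3, 0.1]
gripper_width: 0.997
gripper_force: 0.0
```

```bash
python3 - <<'E'
from h import *
s=sense(); print({k:np.round(s[k],4).tolist() for k in("time_s","joints","tcp_pos","ee_rot")})
im,d,K,M=shot("wrist"); save("w3",im); np.savez("w3",im=im,d=d,K=K,M=M)
E
```

```text
{'time_s': 18.1833, 'joints': [-4.549, 3.8929, -15.9674, 0.0129, -70.1592, 90.9563], 'tcp_pos': [0.4209, -0.1939, 0.2417], 'ee_rot': [[0.998, -0.0626, -0.0004], [-0.0626, -0.998, -0.0002], [-0.0003, 0.0002, -1.0]]}
```

View pics/w3.png

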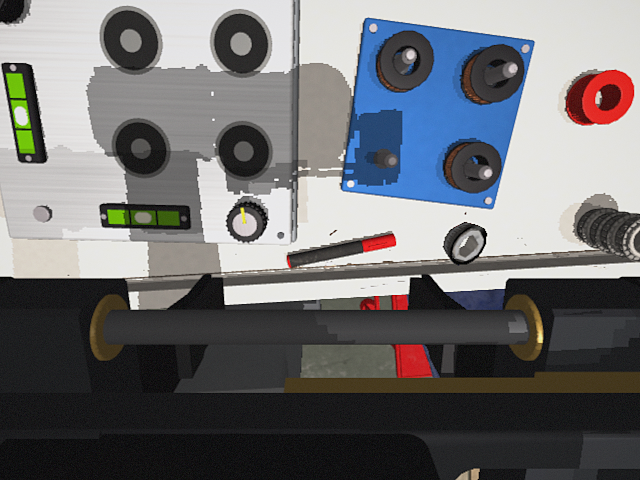

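Both bubbles sit centred: A at (143,217), B at (21,115). The three copper coils are on the posts at (404,60), (494,72) and (473,166), and the post at (388,160) is empty. The red spool at (600,97) is the look-alike. Next I measure the coil tops from depth.

```bash
cat >> h.py <<'E'
def cloud(d,K,M):
    v,u=np.mgrid[:480,:640]; P=np.stack([(u-K[0,2])/K[0,0]*d,(v-K[1,2])/K[1,1]*d,d],-1)
    P=P@M[:3,:3].T+M[:3,3]; P[d<=0]=np.nan; return P
def disc(P,c,lo,hi,r=.04):
    k=(np.hypot(P[...,0]-c[0],P[...,1]-c[1])<r)&(P[...,2]>lo)&(P[...,2]<hi); q=P[k]
    if len(q)<30: return None
    (x,y),R=cv2.minEnclosingCircle(q[:,:2].astype(np.float32)); return round(x,4),round(y,4),round(R,4),round(float(np.median(q[:,2])),4),len(q)
E
python3 - <<'E'
from h import *
f=np.load("w3.npz"); im,d,K,M=[f[k] for k in("im","d","K","M")]; P=cloud(d,K,M)
for u,v in((404,60),(494,72),(473,166)):
    c=px(u,v,d,K,M,.04); print(c.round(3),disc(P,c,.036,.046,.036),"post tip",disc(P,c,.052,.075,.03))
c=px(388,160,d,K,M,.06); print(disc(P,c,.052,.075,.03))
for u,v in((404,36),(520,97),(455,150),(375,100),(430,100)): print(px(u,v,d,K,M).round(4))
E
```

```text
[ 0.562 -0.289  0.04 ] (0.5616, -0.2912, 0.027, 0.0399, 2015) post tip (0.5612, -0.2883, 0.0069, 0.0624, 217)
[ 0.546 -0.378  0.04 ] (0.5446, -0.3806, 0.0273, 0.0401, 1903) post tip (0.5439, -0.3821, 0.0068, 0.0626, 233)
[ 0.455 -0.362  0.04 ] (0.4534, -0.3646, 0.0271, 0.0402, 1582) post tip (0.4501, -0.3648, 0.0068, 0.0622, 191)
(0.467, -0.271, 0.0068, 0.0626, 164)
[ 0.5833 -0.2893  0.0397]
[ 0.5229 -0.4208  0.0106]
[ 0.472  -0.3492  0.0208]
[ 0.5294 -0.2646  0.0116]
[ 0.5258 -0.324   0.0107]
```

Call:
{"name": "drive_tool", "arguments": {"rows": [{"tx": 2.1,"ty": 1.26,"tz": 2.2,"ax": 0,"ay": 0,"az": 0,"claw": 7},{"tx": 2.1,"ty": 1.26,"tz": 2.2,"ax": 0,"ay": 0,"az": 0,"claw": 7},{"tx": 2.1,"ty": 1.26,"tz": 2.2,"ax": 0,"ay": 0,"az": 0,"claw": 7},{"tx": 2.1,"ty": 1.26,"tz": 2.2,"ax": 0,"ay": 0,"az": 0,"claw": 7},{"tx": 2.1,"ty": 1.26,"tz": 2.2,"ax": 0,"ay": 0,"az": 0,"claw": 7},{"tx": 2.1,"ty": 1.26,"tz": 2.2,"ax": 0,"ay": 0,"az": 0,"claw": 7},{"tx": 2.05,"ty": 1.26,"tz": 2.2,"ax": 0,"ay": 0,"az": 0,"claw": 7},{"tx": 0,"ty": 0,"tz": 0,"ax": 0,"ay": 0,"az": 0,"claw": 7},{"tx": 0,"ty": 0,"tz": 0,"ax": 0,"ay": 0,"az": 0,"claw": 7}]}}

```text
time_s: 18.98
tcp_pos: [0.5608, -0.2915, 0.0848]
ee_rot: [[0.998, -0.068, -0.005], [-0.068, -0.998, 0.001], [-0.005, -0.001, -1.0]]
wrist_force: [-0.6, -0.1, 0.4]
gripper_width: 0.802
gripper_force: 0.0
```

Call:
{"name": "drive_tool", "arguments": {"rows": [{"tx": 0,"ty": 0,"tz": 2.5,"ax": 0,"ay": 0,"az": 0,"claw": 7},{"tx": 0,"ty": 0,"tz": 2.5,"ax": 0,"ay": 0,"az": 0,"claw": 7},{"tx": 0,"ty": 0,"tz": 2.5,"ax": 0,"ay": 0,"az": 0,"claw": 7},{"tx": 0,"ty": 0,"tz": 1.5,"ax": 0,"ay": 0,"az": 0,"claw": 7},{"tx": 0,"ty": 0,"tz": 1.2,"ax": 0,"ay": 0,"az": 0,"claw": 7},{"tx": 0,"ty": 0,"tz": 0,"ax": 0,"ay": 0,"az": 0,"claw": 7},{"tx": 0,"ty": 0,"tz": 0,"ax": 0,"ay": 0,"az": 0,"claw": 7}]}}

```text
time_s: 19.57
tcp_pos: [0.5621, -0.2911, -0.0132]
ee_rot: [[0.998, -0.065, 0.001], [-0.065, -0.998, -0.001], [0.001, 0.001, -1.0]]
wrist_force: [0.5, -0.6, 0.7]
gripper_width: 0.801
gripper_force: 0.0
```

Call:
{"name": "drive_tool", "arguments": {"rows": [{"tx": 0,"ty": 0,"tz": 0,"ax": 0,"ay": 0,"az": 0,"claw": 4.5},{"tx": 0,"ty": 0,"tz": 0,"ax": 0,"ay": 0,"az": 0,"claw": 4.5},{"tx": 0,"ty": 0,"tz": 0,"ax": 0,"ay": 0,"az": 0,"claw": 4.5},{"tx": 0,"ty": 0,"tz": 0,"ax": 0,"ay": 0,"az": 0,"claw": 4.5},{"tx": 0,"ty": 0,"tz": 0,"ax": 0,"ay": 0,"az": 0,"claw": 4.5},{"tx": 0,"ty": 0,"tz": 0,"ax": 0,"ay": 0,"az": 0,"claw": 4.5}]}}

```text
time_s: 20.07
tcp_pos: [0.5624, -0.2913, -0.0131]
ee_rot: [[0.998, -0.064, 0.002], [-0.064, -0.998, -0.001], [0.002, 0.001, -1.0]]
wrist_force: [-0.7, 0.7, 5.3]
gripper_width: 0.6
gripper_force: 30.0
```

It's gripped at 52 mm and 30 N. I'll lift off the post and carry it over the far middle mark.

Call:
{"name": "drive_tool", "arguments": {"rows": [{"tx": 0,"ty": 0,"tz": -1,"ax": 0,"ay": 0,"az": 0,"claw": 4.5},{"tx": 0,"ty": 0,"tz": -2,"ax": 0,"ay": 0,"az": 0,"claw": 4.5},{"tx": 0,"ty": 0,"tz": -2,"ax": 0,"ay": 0,"az": 0,"claw": 4.5},{"tx": 0,"ty": 0,"tz": -2,"ax": 0,"ay": 0,"az": 0,"claw": 4.5},{"tx": 0,"ty": 0,"tz": -2,"ax": 0,"ay": 0,"az": 0,"claw": 4.5},{"tx": 0,"ty": 0,"tz": -1,"ax": 0,"ay": 0,"az": 0,"claw": 4.5},{"tx": 0,"ty": 0,"tz": 0,"ax": 0,"ay": 0,"az": 0,"claw": 4.5}]}}

```text
time_s: 20.65
tcp_pos: [0.5633, -0.2916, 0.0885]
ee_rot: [[0.998, -0.065, 0.005], [-0.064, -0.998, -0.002], [0.005, 0.001, -1.0]]
wrist_force: [-0.5, -0.1, -0.4]
gripper_width: 0.602
gripper_force: 30.0
```

Call:
{"name": "drive_tool", "arguments": {"rows": [{"tx": 0.15,"ty": -1.6,"tz": 0,"ax": 0,"ay": 0,"az": 0,"claw": 4.5},{"tx": 0.2,"ty": -3.5,"tz": 0,"ax": 0,"ay": 0,"az": 0,"claw": 4.5},{"tx": 0.2,"ty": -3.5,"tz": 0,"ax": 0,"ay": 0,"az": 0,"claw": 4.5},{"tx": 0.2,"ty": -3.5,"tz": 0,"ax": 0,"ay": 0,"az": 0,"claw": 4.5},{"tx": 0.2,"ty": -3.5,"tz": 0,"ax": 0,"ay": 0,"az": 0,"claw": 4.5},{"tx": 0.2,"ty": -3.5,"tz": 0,"ax": 0,"ay": 0,"az": 0,"claw": 4.5},{"tx": 0.2,"ty": -3.5,"tz": 0,"ax": 0,"ay": 0,"az": 0,"claw": 4.5},{"tx": 0.2,"ty": -3.0,"tz": 0,"ax": 0,"ay": 0,"az": 0,"claw": 4.5},{"tx": 0,"ty": -1,"tz": 0,"ax": 0,"ay": 0,"az": 0,"claw": 4.5},{"tx": 0,"ty": 0,"tz": 0,"ax": 0,"ay": 0,"az": 0,"claw": 4.5}]}}

```text
time_s: 21.48
tcp_pos: [0.5937, -0.0242, 0.0842]
ee_rot: [[0.998, -0.061, -0.003], [-0.061, -0.998, 0.0], [-0.003, 0.0, -1.0]]
wrist_force: [-0.7, -0.0, -1.1]
gripper_width: 0.607
gripper_force: 30.0
```

Call:
{"name": "drive_tool", "arguments": {"rows": [{"tx": 0.1,"ty": 0.2,"tz": 2,"ax": 0,"ay": 0,"az": 0,"claw": 4.5},{"tx": 0,"ty": 0,"tz": 2,"ax": 0,"ay": 0,"az": 0,"claw": 4.5},{"tx": 0,"ty": 0,"tz": 1.5,"ax": 0,"ay": 0,"az": 0,"claw": 4.5},{"tx": 0,"ty": 0,"tz": 0.6,"ax": 0,"ay": 0,"az": 0,"claw": 4.5},{"tx": 0,"ty": 0,"tz": 0.4,"ax": 0,"ay": 0,"az": 0,"claw": 4.5},{"tx": 0,"ty": 0,"tz": 0,"ax": 0,"ay": 0,"az": 0,"claw": 4.5},{"tx": 0,"ty": 0,"tz": 0,"ax": 0,"ay": 0,"az": 0,"claw": 4.5}]}}

```text
time_s: 22.07
tcp_pos: [0.5958, -0.0292, 0.0212]
ee_rot: [[0.998, -0.065, 0.001], [-0.065, -0.998, -0.0], [0.001, -0.0, -1.0]]
wrist_force: [0.4, -0.2, -0.9]
gripper_width: 0.605
gripper_force: 30.0
```

Call:
{"name": "drive_tool", "arguments": {"rows": [{"tx": 0,"ty": -0.1,"tz": 0.1,"ax": 0,"ay": 0,"az": 0,"claw": 4.5},{"tx": 0,"ty": 0,"tz": 0,"ax": 0,"ay": 0,"az": 0,"claw": 4.5},{"tx": 0,"ty": 0,"tz": 0,"ax": 0,"ay": 0,"az": 0,"claw": 7},{"tx": 0,"ty": 0,"tz": 0,"ax": 0,"ay": 0,"az": 0,"claw": 7},{"tx": 0,"ty": 0,"tz": 0,"ax": 0,"ay": 0,"az": 0,"claw": 7},{"tx": 0,"ty": 0,"tz": 0,"ax": 0,"ay": 0,"az": 0,"claw": 7},{"tx": 0,"ty": 0,"tz": -1,"ax": 0,"ay": 0,"az": 0,"claw": 7},{"tx": 0,"ty": 0,"tz": -3,"ax": 0,"ay": 0,"az": 0,"claw": 7},{"tx": 0,"ty": 0,"tz": -4,"ax": 0,"ay": 0,"az": 0,"claw": 7},{"tx": 0,"ty": 0,"tz": -4,"ax": 0,"ay": 0,"az": 0,"claw": 7}]}}

```text
time_s: 22.9
tcp_pos: [0.5947, -0.0279, 0.1412]
ee_rot: [[0.998, -0.065, -0.002], [-0.065, -0.998, -0.001], [-0.002, 0.001, -1.0]]
wrist_force: [1.3, 0.1, 0.3]
gripper_width: 0.806
gripper_force: 0.0
```

Call:
{"name": "drive_tool", "arguments": {"rows": [{"tx": -2.4,"ty": 3,"tz": -1,"ax": 0,"ay": 0,"az": 0,"claw": 7},{"tx": -2.4,"ty": 3,"tz": -1,"ax": 0,"ay": 0,"az": 0,"claw": 7},{"tx": -2.4,"ty": 3,"tz": -1,"ax": 0,"ay": 0,"az": 0,"claw": 7},{"tx": -2.4,"ty": 3,"tz": -1,"ax": 0,"ay": 0,"az": 0,"claw": 7},{"tx": -2.4,"ty": 3,"tz": -1,"ax": 0,"ay": 0,"az": 0,"claw": 7},{"tx": -2.4,"ty": 3,"tz": -1,"ax": 0,"ay": 0,"az": 0,"claw": 7},{"tx": -2.4,"ty": 3,"tz": -1,"ax": 0,"ay": 0,"az": 0,"claw": 7},{"tx": 0,"ty": 0,"tz": 0,"ax": 0,"ay": 0,"az": 0,"claw": 7},{"tx": 0,"ty": 0,"tz": 0,"ax": 0,"ay": 0,"az": 0,"claw": 7}]}}

```text
time_s: 23.65
tcp_pos: [0.4133, -0.2277, 0.2115]
ee_rot: [[0.998, -0.068, 0.003], [-0.068, -0.998, -0.001], [0.003, 0.0, -1.0]]
wrist_force: [-0.2, 0.3, -0.5]
gripper_width: 0.804
gripper_force: 0.0
```

```bash
cat > scan.py <<'E'
from h import *
import sys
s=sense(); print({k:np.round(s[k],4).tolist() for k in("time_s","tcp_pos","ee_rot")})
im,d,K,M=shot("wrist"); save(sys.argv[1],im); np.savez(sys.argv[1],im=im,d=d,K=K,M=M); P=cloud(d,K,M)
for n,c in (("c1post",(.5616,-.2912)),("c2",(.5446,-.3806)),("c3",(.4534,-.3646))): print(n,disc(P,c,.036,.046,.036))
for n,c in (("m1",(.4865,-.1237)),("m2",(.4956,-.0188)),("m3",(.5863,-.132)),("m4",(.5945,-.027))): print(n,disc(P,c,.066,.08,.05))
E
python3 scan.py w4
```

```text
{'time_s': 23.65, 'tcp_pos': [0.4133, -0.2277, 0.2115], 'ee_rot': [[0.9977, -0.0679, 0.0033], [-0.0679, -0.9977, -0.0007], [0.0033, 0.0005, -1.0]]}
c1post (0.5608, -0.2878, 0.0067, 0.0408, 38)
c2 (0.5444, -0.3806, 0.0274, 0.04, 2274)
c3 (0.4534, -0.3647, 0.0271, 0.0401, 1869)
m1 None
m2 None
m3 None
m4 (0.5944, -0.0273, 0.0276, 0.0714, 2285)
```

The coil is centred on the far middle mark, within 1 mm. Next is coil 2.

Call:
{"name": "drive_tool", "arguments": {"rows": [{"tx": 2,"ty": 2.05,"tz": 1.8,"ax": 0,"ay": 0,"az": 0,"claw": 7},{"tx": 2,"ty": 2.05,"tz": 1.8,"ax": 0,"ay": 0,"az": 0,"claw": 7},{"tx": 2,"ty": 2.05,"tz": 1.8,"ax": 0,"ay": 0,"az": 0,"claw": 7},{"tx": 2,"ty": 2.05,"tz": 1.8,"ax": 0,"ay": 0,"az": 0,"claw": 7},{"tx": 2,"ty": 2.05,"tz": 1.8,"ax": 0,"ay": 0,"az": 0,"claw": 7},{"tx": 2,"ty": 2.05,"tz": 1.8,"ax": 0,"ay": 0,"az": 0,"claw": 7},{"tx": 2.05,"ty": 2.05,"tz": 1.8,"ax": 0,"ay": 0,"az": 0,"claw": 7},{"tx": 0,"ty": 0,"tz": 0,"ax": 0,"ay": 0,"az": 0,"claw": 7},{"tx": 0,"ty": 0,"tz": 0,"ax": 0,"ay": 0,"az": 0,"claw": 7},{"tx": 0,"ty": 0,"tz": 0,"ax": 0,"ay": 0,"az": 0,"claw": 7}]}}

```text
time_s: 24.53
tcp_pos: [0.5454, -0.3777, 0.0832]
ee_rot: [[0.998, -0.063, -0.001], [-0.063, -0.998, 0.0], [-0.001, -0.0, -1.0]]
wrist_force: [-0.4, 0.5, 0.7]
gripper_width: 0.807
gripper_force: 0.0
```

Correct by ty +0.25, then descend 9.7 cm.

Call:
{"name": "drive_tool", "arguments": {"rows": [{"tx": -0.1,"ty": 0.25,"tz": 2.2,"ax": 0,"ay": 0,"az": 0,"claw": 7},{"tx": 0,"ty": 0,"tz": 2.5,"ax": 0,"ay": 0,"az": 0,"claw": 7},{"tx": 0,"ty": 0,"tz": 2.5,"ax": 0,"ay": 0,"az": 0,"claw": 7},{"tx": 0,"ty": 0,"tz": 1.5,"ax": 0,"ay": 0,"az": 0,"claw": 7},{"tx": 0,"ty": 0,"tz": 1,"ax": 0,"ay": 0,"az": 0,"claw": 7},{"tx": 0,"ty": 0,"tz": 0,"ax": 0,"ay": 0,"az": 0,"claw": 7},{"tx": 0,"ty": 0,"tz": 0,"ax": 0,"ay": 0,"az": 0,"claw": 7}]}}

```text
time_s: 25.12
tcp_pos: [0.5446, -0.3808, -0.0118]
ee_rot: [[0.998, -0.063, 0.002], [-0.063, -0.998, -0.001], [0.002, 0.001, -1.0]]
wrist_force: [-0.5, 0.1, -0.3]
gripper_width: 0.804
gripper_force: 0.0
```

Call:
{"name": "drive_tool", "arguments": {"rows": [{"tx": 0,"ty": 0,"tz": 0,"ax": 0,"ay": 0,"az": 0,"claw": 4.5},{"tx": 0,"ty": 0,"tz": 0,"ax": 0,"ay": 0,"az": 0,"claw": 4.5},{"tx": 0,"ty": 0,"tz": 0,"ax": 0,"ay": 0,"az": 0,"claw": 4.5},{"tx": 0,"ty": 0,"tz": 0,"ax": 0,"ay": 0,"az": 0,"claw": 4.5},{"tx": 0,"ty": 0,"tz": 0,"ax": 0,"ay": 0,"az": 0,"claw": 4.5},{"tx": 0,"ty": 0,"tz": 0,"ax": 0,"ay": 0,"az": 0,"claw": 4.5}]}}

```text
time_s: 25.62
tcp_pos: [0.5446, -0.3814, -0.0119]
ee_rot: [[0.998, -0.064, 0.002], [-0.064, -0.998, -0.001], [0.002, 0.001, -1.0]]
wrist_force: [-0.0, 2.1, 5.7]
gripper_width: 0.624
gripper_force: 30.0
```

Call:
{"name": "drive_tool", "arguments": {"rows": [{"tx": 0,"ty": 0,"tz": -1,"ax": 0,"ay": 0,"az": 0,"claw": 4.5},{"tx": 0,"ty": 0,"tz": -2,"ax": 0,"ay": 0,"az": 0,"claw": 4.5},{"tx": 0,"ty": 0,"tz": -2,"ax": 0,"ay": 0,"az": 0,"claw": 4.5},{"tx": 0,"ty": 0,"tz": -2,"ax": 0,"ay": 0,"az": 0,"claw": 4.5},{"tx": 0,"ty": 0,"tz": -2,"ax": 0,"ay": 0,"az": 0,"claw": 4.5},{"tx": 0,"ty": 0,"tz": -1,"ax": 0,"ay": 0,"az": 0,"claw": 4.5},{"tx": 0,"ty": 0,"tz": 0,"ax": 0,"ay": 0,"az": 0,"claw": 4.5},{"tx": 0,"ty": 0,"tz": 0,"ax": 0,"ay": 0,"az": 0,"claw": 4.5}]}}

```text
time_s: 26.28
tcp_pos: [0.5436, -0.3808, 0.0865]
ee_rot: [[0.998, -0.065, 0.0], [-0.065, -0.998, 0.001], [0.0, -0.001, -1.0]]
wrist_force: [-0.1, 1.6, -2.1]
gripper_width: 0.617
gripper_force: 30.0
```

Call:
{"name": "drive_tool", "arguments": {"rows": [{"tx": 0.3,"ty": -1.6,"tz": 0,"ax": 0,"ay": 0,"az": 0,"claw": 4.5},{"tx": 0.35,"ty": -3.5,"tz": 0,"ax": 0,"ay": 0,"az": 0,"claw": 4.5},{"tx": 0.35,"ty": -3.5,"tz": 0,"ax": 0,"ay": 0,"az": 0,"claw": 4.5},{"tx": 0.35,"ty": -3.5,"tz": 0,"ax": 0,"ay": 0,"az": 0,"claw": 4.5},{"tx": 0.35,"ty": -3.5,"tz": 0,"ax": 0,"ay": 0,"az": 0,"claw": 4.5},{"tx": 0.35,"ty": -3.5,"tz": 0,"ax": 0,"ay": 0,"az": 0,"claw": 4.5},{"tx": 0.35,"ty": -3.5,"tz": 0,"ax": 0,"ay": 0,"az": 0,"claw": 4.5},{"tx": 0.2,"ty": -1.7,"tz": 0,"ax": 0,"ay": 0,"az": 0,"claw": 4.5},{"tx": 0,"ty": -0.8,"tz": 0,"ax": 0,"ay": 0,"az": 0,"claw": 4.5},{"tx": 0,"ty": 0,"tz": 0,"ax": 0,"ay": 0,"az": 0,"claw": 4.5}]}}

```text
time_s: 27.12
tcp_pos: [0.5852, -0.1307, 0.0852]
ee_rot: [[0.998, -0.062, -0.003], [-0.062, -0.998, 0.0], [-0.003, -0.0, -1.0]]
wrist_force: [-0.1, -0.7, -0.6]
gripper_width: 0.62
gripper_force: 30.0
```

Call:
{"name": "drive_tool", "arguments": {"rows": [{"tx": 0,"ty": 0,"tz": 2,"ax": 0,"ay": 0,"az": 0,"claw": 4.5},{"tx": 0,"ty": 0,"tz": 2,"ax": 0,"ay": 0,"az": 0,"claw": 4.5},{"tx": 0,"ty": 0,"tz": 1.5,"ax": 0,"ay": 0,"az": 0,"claw": 4.5},{"tx": 0,"ty": 0,"tz": 0.7,"ax": 0,"ay": 0,"az": 0,"claw": 4.5},{"tx": 0,"ty": 0,"tz": 0.2,"ax": 0,"ay": 0,"az": 0,"claw": 4.5},{"tx": 0,"ty": 0,"tz": 0,"ax": 0,"ay": 0,"az": 0,"claw": 4.5},{"tx": 0,"ty": 0,"tz": 0,"ax": 0,"ay": 0,"az": 0,"claw": 4.5}]}}

```text
time_s: 27.7
tcp_pos: [0.5866, -0.133, 0.0234]
ee_rot: [[0.998, -0.065, 0.001], [-0.065, -0.998, -0.0], [0.001, 0.0, -1.0]]
wrist_force: [0.2, 1.4, -0.6]
gripper_width: 0.617
gripper_force: 30.0
```

Call:
{"name": "drive_tool", "arguments": {"rows": [{"tx": 0,"ty": -0.1,"tz": 0.2,"ax": 0,"ay": 0,"az": 0,"claw": 4.5},{"tx": 0,"ty": 0,"tz": 0,"ax": 0,"ay": 0,"az": 0,"claw": 4.5},{"tx": 0,"ty": 0,"tz": 0,"ax": 0,"ay": 0,"az": 0,"claw": 7},{"tx": 0,"ty": 0,"tz": 0,"ax": 0,"ay": 0,"az": 0,"claw": 7},{"tx": 0,"ty": 0,"tz": 0,"ax": 0,"ay": 0,"az": 0,"claw": 7},{"tx": 0,"ty": 0,"tz": 0,"ax": 0,"ay": 0,"az": 0,"claw": 7},{"tx": 0,"ty": 0,"tz": -1,"ax": 0,"ay": 0,"az": 0,"claw": 7},{"tx": 0,"ty": 0,"tz": -3,"ax": 0,"ay": 0,"az": 0,"claw": 7},{"tx": 0,"ty": 0,"tz": -4,"ax": 0,"ay": 0,"az": 0,"claw": 7},{"tx": 0,"ty": 0,"tz": -4,"ax": 0,"ay": 0,"az": 0,"claw": 7}]}}

```text
time_s: 28.53
tcp_pos: [0.5854, -0.1314, 0.1422]
ee_rot: [[0.998, -0.065, -0.002], [-0.065, -0.998, -0.0], [-0.002, 0.001, -1.0]]
wrist_force: [2.0, 0.4, 1.4]
gripper_width: 0.803
gripper_force: 0.0
```

Call:
{"name": "drive_tool", "arguments": {"rows": [{"tx": -2.8,"ty": 2,"tz": -1.5,"ax": 0,"ay": 0,"az": 0,"claw": 7},{"tx": -2.8,"ty": 2,"tz": -1.5,"ax": 0,"ay": 0,"az": 0,"claw": 7},{"tx": -2.8,"ty": 2,"tz": -1.5,"ax": 0,"ay": 0,"az": 0,"claw": 7},{"tx": -2.8,"ty": 2,"tz": -1.5,"ax": 0,"ay": 0,"az": 0,"claw": 7},{"tx": -2.8,"ty": 2,"tz": -1.5,"ax": 0,"ay": 0,"az": 0,"claw": 7},{"tx": -2.8,"ty": 2,"tz": -1.5,"ax": 0,"ay": 0,"az": 0,"claw": 7},{"tx": 0,"ty": 0,"tz": 0,"ax": 0,"ay": 0,"az": 0,"claw": 7},{"tx": 0,"ty": 0,"tz": 0,"ax": 0,"ay": 0,"az": 0,"claw": 7},{"tx": 0,"ty": 0,"tz": 0,"ax": 0,"ay": 0,"az": 0,"claw": 7}]}}

```text
time_s: 29.28
tcp_pos: [0.4107, -0.2402, 0.2314]
ee_rot: [[0.998, -0.065, 0.001], [-0.065, -0.998, -0.0], [0.001, -0.0, -1.0]]
wrist_force: [-0.7, -0.0, -0.5]
gripper_width: 0.801
gripper_force: 0.0
```

```bash
python3 scan.py w5
```

```text
{'time_s': 29.2833, 'tcp_pos': [0.4107, -0.2402, 0.2314], 'ee_rot': [[0.9979, -0.0652, 0.0014], [-0.0652, -0.9979, -0.0], [0.0014, -0.0001, -1.0]]}
c1post (0.56, -0.2878, 0.0067, 0.0409, 33)
c2 (0.5441, -0.3823, 0.0068, 0.0415, 62)
c3 (0.453, -0.3645, 0.0271, 0.0401, 1703)
m1 None
m2 None
m3 (0.5856, -0.1311, 0.0269, 0.0712, 2344)
m4 (0.5952, -0.0273, 0.0276, 0.0714, 2297)
```

Coil 2 is centred on the far right mark. Now coil 3.

Call:
{"name": "drive_tool", "arguments": {"rows": [{"tx": 0.84,"ty": 2.02,"tz": 2.4,"ax": 0,"ay": 0,"az": 0,"claw": 7},{"tx": 0.84,"ty": 2.02,"tz": 2.4,"ax": 0,"ay": 0,"az": 0,"claw": 7},{"tx": 0.84,"ty": 2.02,"tz": 2.4,"ax": 0,"ay": 0,"az": 0,"claw": 7},{"tx": 0.84,"ty": 2.02,"tz": 2.4,"ax": 0,"ay": 0,"az": 0,"claw": 7},{"tx": 0.84,"ty": 2.02,"tz": 2.4,"ax": 0,"ay": 0,"az": 0,"claw": 7},{"tx": 0.84,"ty": 2.02,"tz": 2.4,"ax": 0,"ay": 0,"az": 0,"claw": 7},{"tx": 0,"ty": 0,"tz": 0,"ax": 0,"ay": 0,"az": 0,"claw": 7},{"tx": 0,"ty": 0,"tz": 0,"ax": 0,"ay": 0,"az": 0,"claw": 7},{"tx": 0,"ty": 0,"tz": 0,"ax": 0,"ay": 0,"az": 0,"claw": 7}]}}

```text
time_s: 30.08
tcp_pos: [0.4537, -0.3639, 0.0863]
ee_rot: [[0.998, -0.064, -0.001], [-0.064, -0.998, 0.0], [-0.001, -0.0, -1.0]]
wrist_force: [-0.1, 0.0, -0.5]
gripper_width: 0.807
gripper_force: 0.0
```

Call:
{"name": "drive_tool", "arguments": {"rows": [{"tx": 0,"ty": 0.1,"tz": 2.4,"ax": 0,"ay": 0,"az": 0,"claw": 7},{"tx": 0,"ty": 0,"tz": 2.5,"ax": 0,"ay": 0,"az": 0,"claw": 7},{"tx": 0,"ty": 0,"tz": 2.5,"ax": 0,"ay": 0,"az": 0,"claw": 7},{"tx": 0,"ty": 0,"tz": 1.5,"ax": 0,"ay": 0,"az": 0,"claw": 7},{"tx": 0,"ty": 0,"tz": 1,"ax": 0,"ay": 0,"az": 0,"claw": 7},{"tx": 0,"ty": 0,"tz": 0,"ax": 0,"ay": 0,"az": 0,"claw": 7},{"tx": 0,"ty": 0,"tz": 0,"ax": 0,"ay": 0,"az": 0,"claw": 7}]}}

```text
time_s: 30.67
tcp_pos: [0.4541, -0.3653, -0.0111]
ee_rot: [[0.998, -0.063, 0.001], [-0.063, -0.998, -0.001], [0.002, 0.001, -1.0]]
wrist_force: [-0.0, -0.5, 1.2]
gripper_width: 0.803
gripper_force: 0.0
```

Call:
{"name": "drive_tool", "arguments": {"rows": [{"tx": 0,"ty": 0,"tz": 0,"ax": 0,"ay": 0,"az": 0,"claw": 4.5},{"tx": 0,"ty": 0,"tz": 0,"ax": 0,"ay": 0,"az": 0,"claw": 4.5},{"tx": 0,"ty": 0,"tz": 0,"ax": 0,"ay": 0,"az": 0,"claw": 4.5},{"tx": 0,"ty": 0,"tz": 0,"ax": 0,"ay": 0,"az": 0,"claw": 4.5},{"tx": 0,"ty": 0,"tz": 0,"ax": 0,"ay": 0,"az": 0,"claw": 4.5},{"tx": 0,"ty": 0,"tz": 0,"ax": 0,"ay": 0,"az": 0,"claw": 4.5}]}}

```text
time_s: 31.17
tcp_pos: [0.4537, -0.3657, -0.0111]
ee_rot: [[0.998, -0.064, 0.001], [-0.064, -0.998, -0.001], [0.002, 0.001, -1.0]]
wrist_force: [-0.6, 1.0, 6.0]
gripper_width: 0.613
gripper_force: 30.0
```

Call:
{"name": "drive_tool", "arguments": {"rows": [{"tx": 0,"ty": 0,"tz": -1,"ax": 0,"ay": 0,"az": 0,"claw": 4.5},{"tx": 0,"ty": 0,"tz": -2,"ax": 0,"ay": 0,"az": 0,"claw": 4.5},{"tx": 0,"ty": 0,"tz": -2,"ax": 0,"ay": 0,"az": 0,"claw": 4.5},{"tx": 0,"ty": 0,"tz": -2,"ax": 0,"ay": 0,"az": 0,"claw": 4.5},{"tx": 0,"ty": 0,"tz": -2,"ax": 0,"ay": 0,"az": 0,"claw": 4.5},{"tx": 0,"ty": 0,"tz": -1,"ax": 0,"ay": 0,"az": 0,"claw": 4.5},{"tx": 0,"ty": 0,"tz": 0,"ax": 0,"ay": 0,"az": 0,"claw": 4.5},{"tx": 0,"ty": 0,"tz": 0,"ax": 0,"ay": 0,"az": 0,"claw": 4.5}]}}

```text
time_s: 31.83
tcp_pos: [0.4528, -0.3651, 0.0875]
ee_rot: [[0.998, -0.065, 0.0], [-0.065, -0.998, 0.001], [0.0, -0.001, -1.0]]
wrist_force: [-0.1, 0.4, -1.9]
gripper_width: 0.612
gripper_force: 30.0
```

Call:
{"name": "drive_tool", "arguments": {"rows": [{"tx": 0.2,"ty": -1.6,"tz": 0,"ax": 0,"ay": 0,"az": 0,"claw": 4.5},{"tx": 0.25,"ty": -3.5,"tz": 0,"ax": 0,"ay": 0,"az": 0,"claw": 4.5},{"tx": 0.25,"ty": -3.5,"tz": 0,"ax": 0,"ay": 0,"az": 0,"claw": 4.5},{"tx": 0.25,"ty": -3.5,"tz": 0,"ax": 0,"ay": 0,"az": 0,"claw": 4.5},{"tx": 0.25,"ty": -3.5,"tz": 0,"ax": 0,"ay": 0,"az": 0,"claw": 4.5},{"tx": 0.25,"ty": -3.5,"tz": 0,"ax": 0,"ay": 0,"az": 0,"claw": 4.5},{"tx": 0.25,"ty": -3,"tz": 0,"ax": 0,"ay": 0,"az": 0,"claw": 4.5},{"tx": 0.1,"ty": -1.5,"tz": 0,"ax": 0,"ay": 0,"az": 0,"claw": 4.5},{"tx": 0,"ty": -0.8,"tz": 0,"ax": 0,"ay": 0,"az": 0,"claw": 4.5},{"tx": 0,"ty": 0,"tz": 0,"ax": 0,"ay": 0,"az": 0,"claw": 4.5}]}}

```text
time_s: 32.67
tcp_pos: [0.486, -0.1218, 0.0865]
ee_rot: [[0.998, -0.063, -0.003], [-0.063, -0.998, 0.0], [-0.003, 0.0, -1.0]]
wrist_force: [-1.2, 0.3, -2.2]
gripper_width: 0.613
gripper_force: 30.0
```

Call:
{"name": "drive_tool", "arguments": {"rows": [{"tx": 0,"ty": 0,"tz": 2,"ax": 0,"ay": 0,"az": 0,"claw": 4.5},{"tx": 0,"ty": 0,"tz": 2,"ax": 0,"ay": 0,"az": 0,"claw": 4.5},{"tx": 0,"ty": 0,"tz": 1.5,"ax": 0,"ay": 0,"az": 0,"claw": 4.5},{"tx": 0,"ty": 0,"tz": 0.7,"ax": 0,"ay": 0,"az": 0,"claw": 4.5},{"tx": 0,"ty": 0,"tz": 0.1,"ax": 0,"ay": 0,"az": 0,"claw": 4.5},{"tx": 0,"ty": 0,"tz": 0,"ax": 0,"ay": 0,"az": 0,"claw": 4.5},{"tx": 0,"ty": 0,"tz": 0,"ax": 0,"ay": 0,"az": 0,"claw": 4.5}]}}

```text
time_s: 33.25
tcp_pos: [0.4876, -0.1236, 0.0254]
ee_rot: [[0.998, -0.065, 0.001], [-0.065, -0.998, -0.0], [0.001, 0.0, -1.0]]
wrist_force: [0.9, -0.2, -1.8]
gripper_width: 0.612
gripper_force: 30.0
```

Call:
{"name": "drive_tool", "arguments": {"rows": [{"tx": 0,"ty": 0,"tz": 0.25,"ax": 0,"ay": 0,"az": 0,"claw": 4.5},{"tx": 0,"ty": 0,"tz": 0,"ax": 0,"ay": 0,"az": 0,"claw": 4.5},{"tx": 0,"ty": 0,"tz": 0,"ax": 0,"ay": 0,"az": 0,"claw": 7},{"tx": 0,"ty": 0,"tz": 0,"ax": 0,"ay": 0,"az": 0,"claw": 7},{"tx": 0,"ty": 0,"tz": 0,"ax": 0,"ay": 0,"az": 0,"claw": 7},{"tx": 0,"ty": 0,"tz": 0,"ax": 0,"ay": 0,"az": 0,"claw": 7},{"tx": 0,"ty": 0,"tz": -1,"ax": 0,"ay": 0,"az": 0,"claw": 7},{"tx": 0,"ty": 0,"tz": -3,"ax": 0,"ay": 0,"az": 0,"claw": 7},{"tx": 0,"ty": 0,"tz": -4,"ax": 0,"ay": 0,"az": 0,"claw": 7},{"tx": 0,"ty": 0,"tz": -4,"ax": 0,"ay": 0,"az": 0,"claw": 7}]}}

```text
time_s: 34.08
tcp_pos: [0.486, -0.1231, 0.1432]
ee_rot: [[0.998, -0.065, -0.002], [-0.065, -0.998, -0.0], [-0.002, 0.0, -1.0]]
wrist_force: [1.1, -0.0, -0.8]
gripper_width: 0.804
gripper_force: 0.0
```

Call:
{"name": "drive_tool", "arguments": {"rows": [{"tx": -1.7,"ty": -0.8,"tz": -2.7,"ax": 0,"ay": 0,"az": 0,"claw": 7},{"tx": -1.7,"ty": -0.8,"tz": -2.7,"ax": 0,"ay": 0,"az": 0,"claw": 7},{"tx": -1.7,"ty": -0.8,"tz": -2.7,"ax": 0,"ay": 0,"az": 0,"claw": 7},{"tx": -1.7,"ty": -0.8,"tz": -2.7,"ax": 0,"ay": 0,"az": 0,"claw": 7},{"tx": 0,"ty": 0,"tz": 0,"ax": 0,"ay": 0,"az": 0,"claw": 7},{"tx": 0,"ty": 0,"tz": 0,"ax": 0,"ay": 0,"az": 0,"claw": 7},{"tx": 0,"ty": 0,"tz": 0,"ax": 0,"ay": 0,"az": 0,"claw": 7}]}}

```text
time_s: 34.67
tcp_pos: [0.4207, -0.0866, 0.25]
ee_rot: [[0.998, -0.065, 0.0], [-0.065, -0.998, 0.0], [-0.0, -0.0, -1.0]]
wrist_force: [-0.1, 0.6, -0.7]
gripper_width: 0.801
gripper_force: 0.0
```

```bash
python3 scan.py w6
```

```text
{'time_s': 34.6667, 'tcp_pos': [0.4207, -0.0866, 0.25], 'ee_rot': [[0.9979, -0.0646, 0.0], [-0.0646, -0.9979, 0.0005], [-0.0, -0.0005, -1.0]]}
c1post (0.5613, -0.2877, 0.0069, 0.0408, 79)
c2 (0.5431, -0.3809, 0.007, 0.0406, 111)
c3 (0.45, -0.3647, 0.0069, 0.0409, 83)
m1 (0.4863, -0.1229, 0.0271, 0.0718, 1895)
m2 None
m3 (0.5858, -0.1309, 0.0269, 0.0713, 2322)
m4 (0.5949, -0.0271, 0.027, 0.0715, 2253)
```

View pics/w6.png

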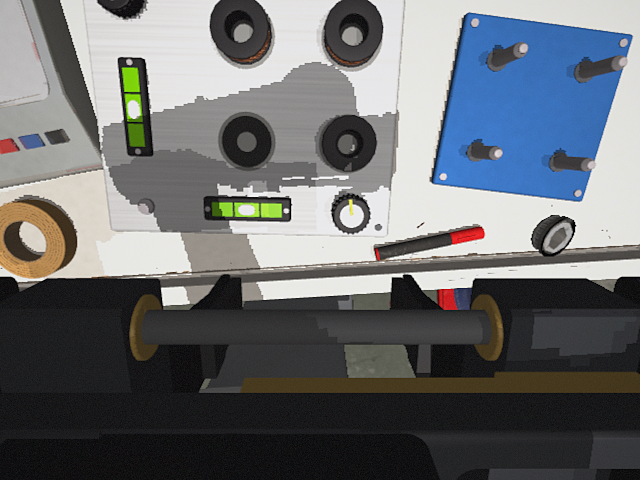

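All three coils lie on marks (240,30), (353,30) and (348,142), both bubbles are centred at (246,210) and (133,107), and the rack is empty.

```bash
python3 -c "
from station import finish_job
print(finish_job())"
```

```text
the job is handed in; nothing more can be done
None
```

The job is handed in: in the last view both bubbles sat between their lines and the three coils present lay flat within about 1 mm of their mark centres, with the robot clear of everything.

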